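Pack the sanitiser tablets down the dosing tube

ROBOT

A 7-joint arm with a two-finger parallel gripper is mounted at the origin on the work surface. World frame = base frame: x ahead of the robot, y to its left, z up, the work surface at z = 0. Lengths are in m, angles in rad, forces in N, time in s.
With the tool pointing down it reaches from about 0.4 to 0.875 m from the base axis. Payload 19.3 kg.
Tool frame: the origin (TCP) lies at the very end of the fingers, on their centre line; the grasp point (between the pads) lies 19 mm behind it; z points along the fingers, x is the direction in which the jaws open and shut, and the axes are right-handed (so a half turn about z gives the same grasp; the last joint's range is limited). The gripper opens to 85 mm and grips with 20 to 120 N. Pads are 22 mm wide; open, the fingers measure 114 mm over their backs; the gripper's body (76 mm by 85 mm) begins 54 mm behind the grasp point. The pads swing forward as they close: fully open they stand 13 mm farther back than shut.
Start: joints at [-1.399, 0.521, -0.036, 1.599, 0.021, 1.021, -0.113], TCP at [0.15, 0.607, 0.196] pointing down, gripper open.
Joint ranges: [-2.91, 2.91], [-0.3, 2.13], [-1.5, 1.42], [0.17, 2.43], [-1.26, 4.41], [0.16, 1.93], [-2.52, 2.52]. Speed limits (rad/s): [1.89, 1.89, 2.39, 2.39, 3.01, 3.01, 3.01].

INTERFACE

Orientations are given as [roll, pitch, yaw] about the fixed x, y, z axes, in that order (R = Rz(yaw) Ry(pitch) Rx(roll)).
In Python, from workcell import bot gives the robot as it stands.
- The arm moves only by the tool jog_arm, never from a script. Its argument "increments" is a list of rows, each an object of numbers: "wx", "wy", "wz": the turn, a rotation vector about the tool's x, y, z in degrees; "x", "y", "z": the shift along the tool's x, y, z in cm; "claw": the opening in per cent of the stroke, from 0 (shut) to 100 (fully open). A call has 1 to 10 rows; each row is the pose to reach, as a shift and turn from the pose measured when the call began, along the tool's axes at that moment; what a row does not reach only later rows make up. A row lasts 1/8 s, in which the tool goes at most 62.5 mm and 10.7 degrees, less where a joint would pass 70% of its speed; a pose out of reach is approached as far as the arm can. A call with a gripper value outside its range is refused whole. The fingers move at their own pace and stop on an object; "squeeze" is the grip in N (left out, the last holds). Time passes only in rows, so rows that repeat a pose let the fingers close. It gives the time, the measured TCP pose, the force and the opening at its end, in the units of the state.
- bot.observe(): the state, without advancing time (a new reading comes with each control period).
- bot.grab_frame(name): name is "scene" or "top" or "wrist"; returns a dict with "pixels" (420x560x3 uint8, red, green, blue), "fov_y" (degrees; the focal length in pixels is half the picture's height over the tangent of half this angle, whatever the lens; pixels are square), "cx", "cy" (the principal point, pixels), "origin" and "orientation" of the camera in the world. Camera axes: x right, y down, z forward; pixel columns grow to the right and rows downward; lengths in m; the calibration is good to about 2 mm. A picture is of the moment at which its call begins. There is no depth.
- bot.job_done(): hands the job in, once; it reports no verdict.
The state is a dict: "clock": time; "qpos": joint angles; "qd": joint speeds; "joint_efforts": joint torques, N m; "position": TCP position; "tool_rot": TCP orientation; "force": force on the tool from outside, world axes, zero at the start; "moment": the same for the moment, N m; "grip_width": finger opening in m.
Only numpy, scipy, OpenCV 4.12 (cv2) and the standard library are available. Lean on these libraries where they do the work, as an engineer would, in place of code of your own. Each camera call takes 0.05 s, during which the arm holds its last target.

TASK

Drop the loose sanitiser tablet into the dosing tube, then use the rod to push it and the tablet stuck below it down the tube until they bottom out firmly: finish with a steady push of about 15 to 20 N against the bottom for half a second, without crushing the tablets. Then stand the rod back in its holder, let go, and leave the jar and cheeses where they are.

Things in the scene. Friction and masses are not known exactly. Their poses are not given: they have to be found in the camera images.
- tablet_center (a point): Centre of the loose sanitiser tablet: a hard off-white pressed disc, 34 mm across and 26 mm high, 45 g, lying flat on a low white square board (150 mm, 10 mm high). The point is half-way up the tablet; z along its axis, up at the start. It crumbles if the rod presses it with more than 35 N.
- tube_mouth (a point): Centre of the open top of the clear upright dosing tube, 135 mm above the work surface; z up. Outside 60 mm across at the rim; the bore flares to about 50 mm there and narrows over 12 mm of height to a straight 37 mm. Inside is a stop at an unknown height, different each time: once all has bottomed out, the top of the loose tablet lies 50 to 66 mm below the mouth.
- rod_grip (a point): Centre of the handle of the steel packing rod, which stands upright in its holder. Rod 155 mm long, 160 g; the handle is the top 50 mm, 26 mm across; this point is 130 mm above the flat underside of the rod's foot and 25 mm below the top. The foot is 28 mm across and 12 mm high, the shaft between is 16 mm. z along the rod, up.
- holder_hole0 (a point): Centre of the mouth of the round hole in the rod holder, a fixed white block 80 x 80 mm and 48 mm high. The hole is 35 mm across and 40 mm deep (its floor is 8 mm above the work surface); the rod's foot stands on its floor, so the rod's handle centre is 90 mm above this point when it is home.
- rod: The packing rod again; origin at the centre of the underside of its foot, z up along the rod.
- tablet: The loose tablet again; origin at the centre of its underside.
- jar: Bystander: closed white jar, 70 mm across, 80 mm high; origin at the centre of its underside.
- cheese0: Bystander: small round cheese, 92 mm across, 40 mm high; origin at the centre of its underside.
- cheese1: Bystander: the other small round cheese, same size; origin at the centre of its underside.
- tube: The fixed dosing tube; 45 mm outside below the flare, on a white square foot plate (120 mm, 12 mm high). Origin: centre of the plate's underside, z up. A tablet 26 mm high is already stuck in it, filling the bore, its top 41 to 72 mm below the mouth, 20 to 35 mm above its final place. It slides under a steady push of 7 N and stays where left; on the rubber-faced stop the push rises by 15 N per mm.
Mind the look-alikes: they are no part of the job. Leave any blue look-alike of the part that bears holder_hole0 alone. Of the things that look like the rod, the larger one is meant.

How it is judged:
By the outcome, as a careful person would: the job done as asked, in the order asked, and still so for the second after the job is handed in, with the robot touching nothing.
It also fails if it takes over 72 s, if anything falls off the work surface, if the arm or the gripper's body presses on something with over 40 N, if the wrist force passes 120 N, or if a joint passes its speed limit or range.

## Working session

There is one attempt and no reset: what is moved stays moved. The work goes in short steps, Python scripts to look and compute and a tool call to move; the robot and the scene stay as the last step left them, time stands still between calls to the robot, and variables do not carry over. Pictures are saved under pics/ and viewed, and the job is handed in when it is done.

Besides the shell and the picture viewer there is one more tool, called as name([rows], argument=value, ...), one row to a line, values as JSON. jog_arm: Moves the arm, as the interface text tells. Its arguments: {"type":"object","properties":{"increments":{"type":"array","items":{"type":"object","properties":{"wx":{"type":"number"},"wy":{"type":"number"},"wz":{"type":"number"},"x":{"type":"number"},"y":{"type":"number"},"z":{"type":"number"},"claw":{"type":"number"}}}},"squeeze":{"type":"number"}},"required":["increments"]}

```bash
mkdir -p pics; ls; python3 - <<'E'
from workcell import bot
import cv2
print(bot.observe())
for n in ("scene","top","wrist"):
    f=bot.grab_frame(n)
    cv2.imwrite(f"pics/{n}0.png",f["pixels"][:,:,::-1])
    print(n,{k:v for k,v in f.items() if k!="pixels"})
E
```

```text
pics
{'clock': 0.0, 'qpos': array([-1.39918843,  0.52205045, -0.0363278 ,  1.59998501,  0.02122346,
        1.0211117 , -0.11281293]), 'qd': array([-0.00193824, -0.00108718,  0.00018428,  0.00254425, -0.00065821,
       -0.00089802, -0.0024006 ]), 'joint_efforts': array([-8.87269471e-04, -9.27103114e+01,  1.97882608e+00, -3.69927406e+01,
        1.76706706e-02,  8.19451350e-03,  3.95864777e-05]), 'position': array([0.14961699, 0.60644094, 0.19561129]), 'tool_rot': array([3.14148943e+00, 1.16428537e-03, 1.32897766e+00]), 'force': array([0.19848667, 0.07711415, 0.1800794 ]), 'moment': array([ 0.01881618,  0.02453633, -0.03946638]), 'grip_width': 0.0855100390989659}
scene {'fov_y': 44.43696234640937, 'cx': 274.3366254240522, 'cy': 208.70784466573255, 'origin': array([ 1.29780177, -0.25327984,  0.90668032]), 'orientation': array([-2.41745911,  0.01244787,  1.28905476])}
top {'fov_y': 47.53842038590092, 'cx': 271.43509456926245, 'cy': 210.14963547128497, 'origin': array([ 0.54240162, -0.0433601 ,  0.97274331]), 'orientation': array([-3.05725738, -0.01654126, -1.55035358])}
wrist {'fov_y': 67.92329643744776, 'cx': 278.28334282634023, 'cy': 210.11207771452555, 'origin': array([0.08528905, 0.62151677, 0.37337284]), 'orientation': array([2.87565098e+00, 6.31447579e-04, 1.32773520e+00])}
```

View pics/scene0.png

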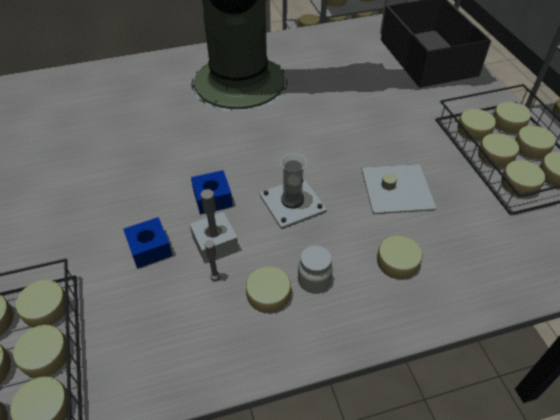

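View pics/top0.png

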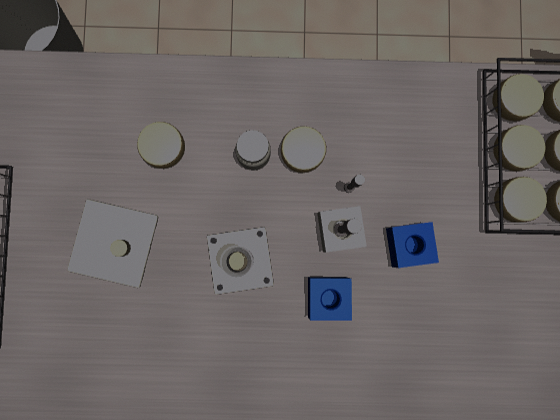

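View pics/wrist0.png

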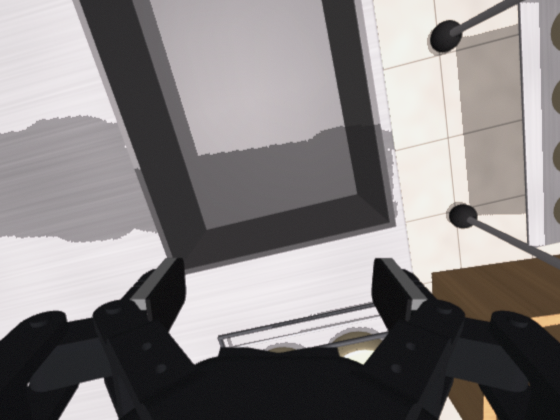

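The top view shows the tablet at about (120,248) on its board, the tube at (236,262) and the rod and white holder at (345,228). The small look-alike rod is at (355,183), with two blue holders nearby. The jar is at (253,148) and the cheeses at (160,145) and (303,148). Next I'll zoom in and measure.

```bash
cat > h.py <<'E'
import numpy as np, cv2
from scipy.spatial.transform import Rotation as R
from workcell import bot
def cam(f):
    H=f["pixels"].shape[0]; fl=H/2/np.tan(np.radians(f["fov_y"])/2)
    return fl,R.from_euler("xyz",f["orientation"]).as_matrix(),np.array(f["origin"])
def ray(f,u,v):
    fl,M,o=cam(f); d=M@np.array([(u-f["cx"])/fl,(v-f["cy"])/fl,1]); return o,d/np.linalg.norm(d)
def onz(f,u,v,z):
    o,d=ray(f,u,v); return o+d*(z-o[2])/d[2]
def proj(f,p):
    fl,M,o=cam(f); c=M.T@(np.array(p)-o); return np.array([f["cx"]+fl*c[0]/c[2],f["cy"]+fl*c[1]/c[2]])
def tri(rays):
    A=np.zeros((3,3));b=np.zeros(3)
    for o,d in rays:
        P=np.eye(3)-np.outer(d,d);A+=P;b+=P@o
    p=np.linalg.solve(A,b); return p,[np.linalg.norm((np.eye(3)-np.outer(d,d))@(p-o))*1e3 for o,d in rays]
def crop(f,x0,y0,x1,y1,name,s=6,g=1.8):
    im=f["pixels"][y0:y1,x0:x1,::-1].astype(float)
    im=np.clip(im*g,0,255).astype(np.uint8)
    cv2.imwrite(f"pics/{name}.png",cv2.resize(im,None,fx=s,fy=s,interpolation=cv2.INTER_CUBIC))
E
python3 - <<'E'
from h import *
t=bot.grab_frame("top"); s=bot.grab_frame("scene")
import pickle; pickle.dump((t,s),open("f0.pkl","wb"))
crop(t,60,190,190,290,"t_tab"); crop(t,190,165,380,305,"t_tube",4)
crop(s,180,140,340,290,"s_mid",4); crop(s,350,150,440,220,"s_tab",6)
for n,u,v,z in [("tab",120,248,.036),("tube",236,262,.135),("rodtop",350,227,.163),("jar",253,148,.08),("ch",160,145,.04),("ch",303,148,.04),("small",360,180,.1)]: print(n,onz(t,u,v,z))
E
```

```text
tab [0.54145855 0.23628849 0.036     ]
tube [0.52135413 0.00421158 0.135     ]
rodtop [ 0.58523675 -0.18980733  0.163     ]
jar [ 0.73581403 -0.01915879  0.08      ]
ch [0.7460813  0.16592881 0.04      ]
ch [ 0.74686716 -0.11736914  0.04      ]
small [ 0.67609944 -0.21920882  0.1       ]
```

View pics/t_tab.png

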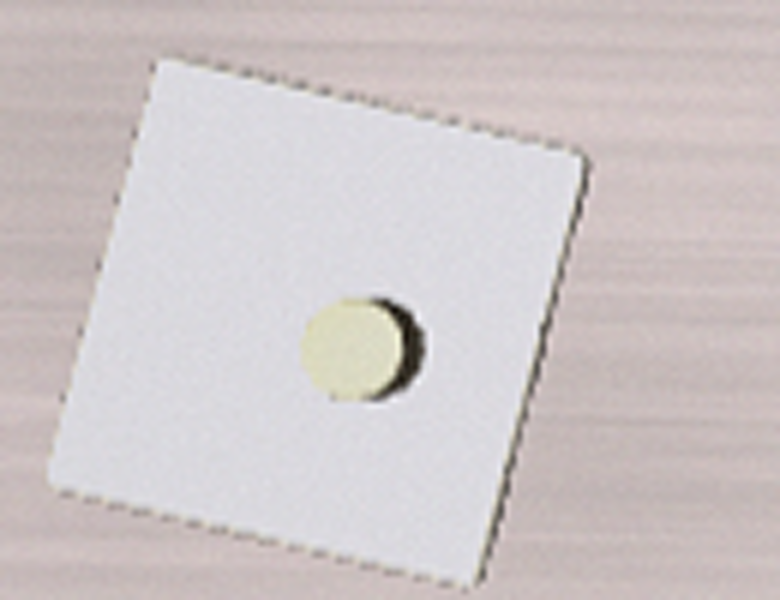

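View pics/t_tube.png

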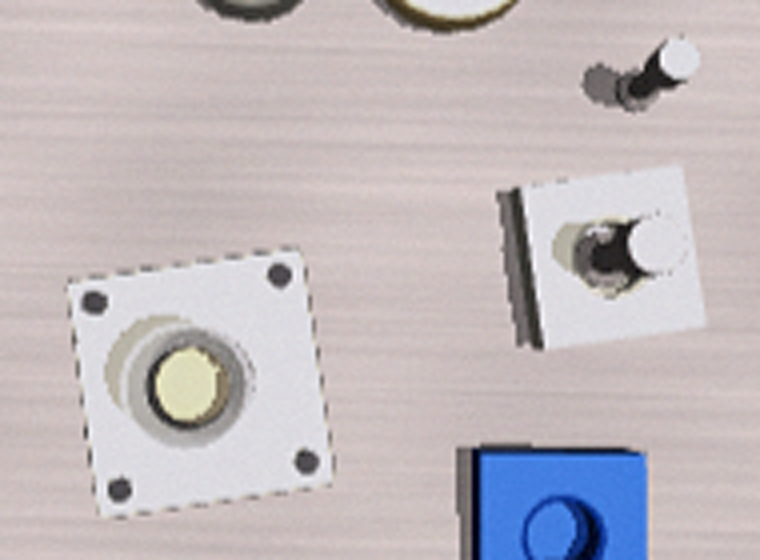

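View pics/s_mid.png

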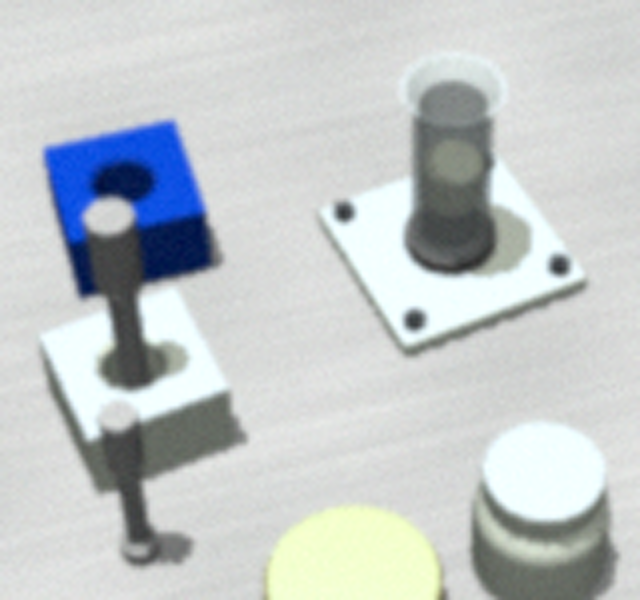

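View pics/s_tab.png

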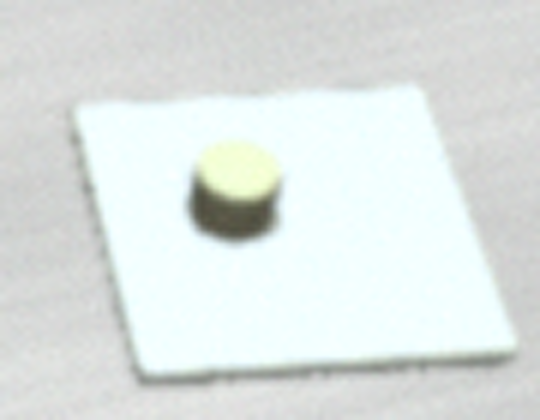

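```bash
cat > m.py <<'E'
from h import *
import pickle
t,s=pickle.load(open("f0.pkl","rb"))
def blob(f,box,fn,ell=False):
    x0,y0,x1,y1=box; im=f["pixels"][y0:y1,x0:x1].astype(int)
    m=fn(im).astype(np.uint8); cs,_=cv2.findContours(m,cv2.RETR_EXTERNAL,cv2.CHAIN_APPROX_NONE)
    c=max(cs,key=cv2.contourArea); 
    mm=np.zeros_like(m); cv2.drawContours(mm,[c],-1,1,-1); M=cv2.moments(mm,True)
    return M["m10"]/M["m00"]+x0,M["m01"]/M["m00"]+y0,M["m00"],c+np.array([x0,y0])
yel=lambda im:(im[...,0]-im[...,2]>18)
if __name__=="__main__":
    for n,f,b in(("top",t,(100,225,140,270)),("scene",s,(375,165,405,195))):
        im=f["pixels"][b[1]:b[3],b[0]:b[2]].astype(int)
        fn=lambda im:(im[...,0]-im[...,2]>15)&(im[...,0]>(90 if n=="top" else 120))
        u,v,a,c=blob(f,b,fn); print(n,"tab top",u,v,a,onz(f,u,v,.036))
    # plate & board & holder minAreaRect in top
    for n,b,z in(("board",(60,190,165,295),.010),("plate",(195,215,285,305),.012),("holder",(318,200,375,255),.048)):
        im=t["pixels"][b[1]:b[3],b[0]:b[2]]; 
        g=cv2.cvtColor(im,cv2.COLOR_RGB2HSV); 
        sat=g[...,1]; 
        print(n,"sat med",np.median(sat),"bright corner",im[0,0],im[im.shape[0]//2,im.shape[1]//4])
        m=(g[...,1]<14)&(g[...,2]>105)
        m=cv2.morphologyEx(m.astype(np.uint8),cv2.MORPH_CLOSE,np.ones((5,5)))
        cs,_=cv2.findContours(m,cv2.RETR_EXTERNAL,cv2.CHAIN_APPROX_NONE); c=max(cs,key=cv2.contourArea)
        r=cv2.minAreaRect(c); p=cv2.boxPoints(r)+np.array(b[:2]); w=np.array([onz(t,*q,z) for q in p])
        print(n,r[1],"c",onz(t,r[0][0]+b[0],r[0][1]+b[1],z),"sides",np.linalg.norm(w[1]-w[0]),np.linalg.norm(w[2]-w[1]),"yaw",np.degrees(np.arctan2(*(w[1]-w[0])[[1,0]])))
    for n,p in(("rod",(354.1,225.9)),): print(onz(t,*p,.163))
    for f,b,n in((t,(340,215,370,240),"t"),(s,(195,185,220,205),"s")):
        im=f["pixels"][b[1]:b[3],b[0]:b[2]]; print(n); print(cv2.cvtColor(im,cv2.COLOR_RGB2GRAY))
E
python3 m.py
```

```text
top tab top 114.675 244.025 40.0 [0.54896563 0.246978   0.036     ]
scene tab top 390.1272727272727 178.0 55.0 [0.54088857 0.24116122 0.036     ]
board sat med 14.0 bright corner [107 101 100] [120 120 124]
board (86.360107421875, 83.42927551269531) c [0.54996733 0.25578676 0.01      ] sides 0.16582376486078415 0.17459578624114247 yaw -11.228901558775345
plate sat med 16.0 bright corner [115 108 107] [103  99  91]
plate (76.26658630371094, 81.57209014892578) c [ 0.5304861  -0.00908482  0.012     ] sides 0.16436164326984656 0.15257333601557221 yaw -82.88859350915523
holder sat med 14.0 bright corner [115 109 108] [103 100  93]
holder (54.0, 56.0) c [ 0.59115432 -0.20280206  0.048     ] sides 0.10978885002903808 0.10525720896169946 yaw -88.72824898522917
[ 0.58726204 -0.19680254  0.163     ]
t
[[122 122 123 123 123 123 121 123 122 122 123 122 121 123 123 123 121 122
  123 121 124 125 112 109 110 109 112 110 109 109]
 [122 123 124 122 122 123 123 123 122 123 122 122 122 122 123 122 122 123
  122 123 122 123 111 109 112 111 111 108 108 110]
 [123 123 123 124 123 121 123 123 123 123 123 1
[... 4231 characters left out ...]
63  75  84  89  86  79  72  59  45  36
   31  23  18  16  16  18  16]
 [ 89  52  36  39  41  36  37  40  40  47  56  57  56  50  47  41  37  37
   32  25  19  13  18  13  16]
 [101  55  32  30  25  25  30  35  37  39  43  44  40  40  39  36  38  36
   34  28  16  16  17  13  16]
 [106  66  29  17  17  19  21  32  39  38  38  38  39  38  40  39  38  32
   35  26  19  14  16  15  13]
 [110  80  37  16  16  15  21  29  36  38  38  40  38  40  38  40  36  38
   33  27  21  16  12  13  14]
 [117  91  47  19  12  17  16  27  37  41  40  40  41  37  39  38  38  37
   32  26  22  18  12  15  16]
 [121 105  60  23  15  16  17  26  38  37  36  40  40  39  38  39  37  38
   36  29  20  17  14  14  15]]
```

```bash
cat > m2.py <<'E'
from m import *
def px(x,y,x0,y0,s): return ((x+.5)/s-.5+x0,(y+.5)/s-.5+y0)
def quad(n,P,x0,y0,sc,z):
    w=np.array([onz(t,*px(*p,x0,y0,sc),z) for p in P]); 
    print(n,"c",w.mean(0).round(4),"sides",[round(np.linalg.norm(w[i]-w[i-1]),4) for i in range(4)],"ang",np.degrees(np.arctan2(*(w[1]-w[0])[[1,0]])).round(1))
quad("board",[(158,63),(588,155),(478,585),(50,482)],60,190,6,.01)
quad("plate",[(68,283),(300,250),(333,485),(100,518)],190,165,4,.012)
quad("holder",[(523,187),(682,166),(706,325),(543,350)],190,165,4,.048)
def two(n,pt,ps,z):
    p,e=tri([ray(t,*pt),ray(s,*ps)]); print(n,"tri",p.round(4),np.round(e,1),"top",onz(t,*pt,z).round(4),"scene",onz(s,*ps,z).round(4))
two("tab",px(353,349.5,60,190,6),px(238.5,172,350,150,6),.036)
two("rim",px(183,386,190,165,4),px(454,86,180,140,4),.135)
two("rod",(354.2,225.5),(206.7,193.7),.163)
E
python3 m2.py
```

```text
board c [0.5513 0.259  0.01  ] sides [np.float64(0.1433), np.float64(0.1479), np.float64(0.1469), np.float64(0.1462)] ang -100.9
plate c [0.5215 0.0038 0.012 ] sides [np.float64(0.118), np.float64(0.1177), np.float64(0.1185), np.float64(0.117)] ang -80.7
holder c [ 0.5875 -0.197   0.048 ] sides [np.float64(0.0796), np.float64(0.0786), np.float64(0.0782), np.float64(0.0803)] ang -81.2
tab tri [0.5416 0.2389 0.0366] [0.3 0.3] top [0.5417 0.2394 0.036 ] scene [0.5411 0.239  0.036 ]
rim tri [0.5227 0.0043 0.1393] [0.8 0.8] top [0.5229 0.0053 0.135 ] scene [0.5182 0.005  0.135 ]
rod tri [ 0.5878 -0.1969  0.1644] [0.2 0.2] top [ 0.5879 -0.197   0.163 ] scene [ 0.5864 -0.1969  0.163 ]
```

The checks agree: board, plate and holder sizes come out within a few mm, and the two-view heights for tablet, rim and rod are 36.6, 139 and 164 mm against 36, 135 and 163. Tablet is at (0.5415, 0.239), tube at (0.522, 0.004) and rod at (0.5875, -0.197). Moving above the tablet with the yaw kept.

```bash
cat >> h.py <<'E'
def st():
    o=bot.observe(); print("t %.2f"%o["clock"],"pos",o["position"].round(4),"rpy",np.degrees(o["tool_rot"]).round(2),"F",o["force"].round(2),"w",round(o["grip_width"],4)); return o
def go(x,y,z,yaw=None):
    o=st(); M=R.from_euler("xyz",o["tool_rot"]); d=M.inv().apply(np.array([x,y,z])-o["position"])*100
    if yaw is None: yaw=o["tool_rot"][2]
    rv=(M.inv()*R.from_euler("xyz",[np.pi,0,yaw])).as_rotvec(degrees=True)
    print("cm",d.round(2),"deg",rv.round(2))
E
python3 -c "
from h import *
go(.5415,.239,.19);go(.5415,.239,.10)"
```

```text
t 0.25 pos [0.1496 0.6066 0.1959] rpy [1.800e+02 3.000e-02 7.615e+01] F [ 0.61 -0.46  0.11] w 0.0854
cm [-26.31  46.85   0.61] deg [0.   0.03 0.  ]
t 0.25 pos [0.1496 0.6066 0.1959] rpy [1.800e+02 3.000e-02 7.615e+01] F [ 0.61 -0.46  0.11] w 0.0854
cm [-26.31  46.85   9.61] deg [0.   0.03 0.  ]
```

jog_arm([
  {"x": -2.9,"y": 5.2,"z": 0.1},
  {"x": -5.8,"y": 10.4,"z": 0.1},
  {"x": -8.8,"y": 15.6,"z": 0.2},
  {"x": -11.7,"y": 20.8,"z": 0.3},
  {"x": -14.6,"y": 26.0,"z": 0.4},
  {"x": -17.5,"y": 31.2,"z": 1.5},
  {"x": -20.5,"y": 36.5,"z": 3},
  {"x": -23.4,"y": 41.7,"z": 5},
  {"x": -26.3,"y": 46.85,"z": 7},
  {"x": -26.3,"y": 46.85,"z": 9.6},
])

```text
schema error: expected keys wx, wy, wz, x, y, z, claw
```

```bash
python3 -c "
from h import *
o=go(.5415,.239,.10);st()
f=bot.grab_frame('wrist');print(f['origin'],f['orientation'])
crop(f,0,0,560,420,'w1',1,1.2)
print(proj(f,[.5415,.239,.036]))"
```

```text
t 0.25 pos [0.1496 0.6066 0.1959] rpy [1.800e+02 3.000e-02 7.615e+01] F [ 0.61 -0.46  0.11] w 0.0854
cm [-26.31  46.85   9.61] deg [0.   0.03 0.  ]
t 0.25 pos [0.1496 0.6066 0.1959] rpy [1.800e+02 3.000e-02 7.615e+01] F [ 0.61 -0.46  0.11] w 0.0854
[0.08530752 0.62159279 0.37361715] [2.87568563e+00 1.48437394e-04 1.32772033e+00]
[103.45345511 495.82174189]
```

View pics/w1.png

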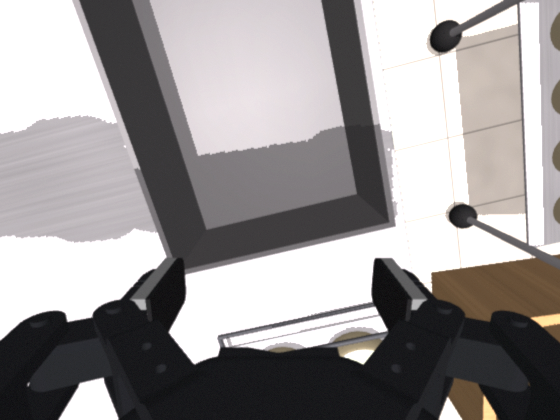

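The call was refused because every row needs all seven keys, so nothing moved. The picture is unchanged, still showing the crate under the gripper. I'll send it again with full rows.

jog_arm([
  {"x": -2.9,"y": 5.2,"z": 0.1,"wx": 0,"wy": 0,"wz": 0,"claw": 100},
  {"x": -5.8,"y": 10.4,"z": 0.1,"wx": 0,"wy": 0,"wz": 0,"claw": 100},
  {"x": -8.8,"y": 15.6,"z": 0.2,"wx": 0,"wy": 0,"wz": 0,"claw": 100},
  {"x": -11.7,"y": 20.8,"z": 0.3,"wx": 0,"wy": 0,"wz": 0,"claw": 100},
  {"x": -14.6,"y": 26.0,"z": 0.4,"wx": 0,"wy": 0,"wz": 0,"claw": 100},
  {"x": -17.5,"y": 31.2,"z": 1.5,"wx": 0,"wy": 0,"wz": 0,"claw": 100},
  {"x": -20.5,"y": 36.5,"z": 3,"wx": 0,"wy": 0,"wz": 0,"claw": 100},
  {"x": -23.4,"y": 41.7,"z": 5,"wx": 0,"wy": 0,"wz": 0,"claw": 100},
  {"x": -26.3,"y": 46.85,"z": 7,"wx": 0,"wy": 0,"wz": 0,"claw": 100},
  {"x": -26.3,"y": 46.85,"z": 9.6,"wx": 0,"wy": 0,"wz": 0,"claw": 100},
])

```text
clock: 1.55
position: [0.5449, 0.2346, 0.0996]
tool_rot: [3.139, 0.001, 1.323]
force: [-0.4, 1.5, -0.2]
grip_width: 0.0855
```

```bash
python3 -c "
from h import *
f=bot.grab_frame('wrist')
o=go(.5415,.239,.10);print(bot.observe()['qpos'])
print(f['origin'],f['orientation'])
crop(f,0,0,560,420,'w2',1,1.2)
print(proj(f,[.5415,.239,.036]))"
```

```text
t 1.60 pos [0.5415 0.2363 0.0962] rpy [-179.87    0.19   75.94] F [-3.07 -0.65 -5.17] w 0.0856
cm [ 0.26 -0.06 -0.39] deg [-0.13  0.19 -0.  ]
[-0.54876989  0.59253784  0.05231063  1.77897173 -0.04051058  0.77500139
  0.84910228]
[0.48026371 0.25022998 0.27713043] [2.87346506e+00 7.17315115e-04 1.32131541e+00]
[283.80604696 205.11876409]
```

View pics/w2.png

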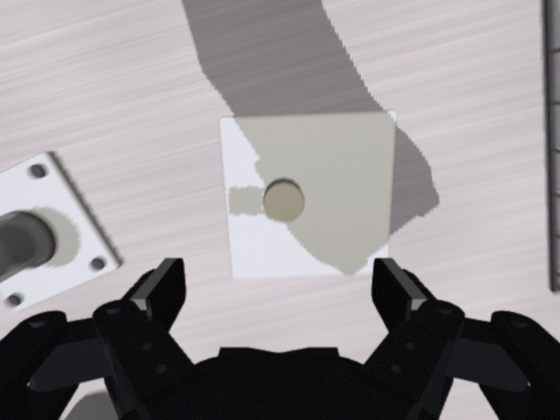

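The tablet's top is at about (285,200) against a predicted (284,205), but the arm was still settling. I'll take another frame with it still.

```bash
python3 -c "
from h import *
st();f=bot.grab_frame('wrist')
o=go(.5415,.239,.10)
crop(f,230,150,340,250,'w3',6,1.2)
print(proj(f,[.5415,.239,.036]))
for y in range(420):pass
g=cv2.cvtColor(f['pixels'],cv2.COLOR_RGB2HSV)[150:260,240:340,1]
m=(g>45).astype(np.uint8);m=cv2.morphologyEx(m,cv2.MORPH_OPEN,np.ones((3,3)));cs,_=cv2.findContours(m,0,1);c=max(cs,key=cv2.contourArea);print(cv2.minEnclosingCircle(c))
"
```

```text
t 1.60 pos [0.5415 0.2363 0.0962] rpy [-179.87    0.19   75.94] F [-3.07 -0.65 -5.17] w 0.0856
t 1.65 pos [0.5406 0.2377 0.0977] rpy [-179.83    0.18   76.06] F [-0.08  1.46  0.68] w 0.085
cm [ 0.15  0.06 -0.23] deg [-0.17  0.18 -0.  ]
[283.14711703 211.02864339]Traceback (most recent call last):
  File "<string>", line 9, in <module>
    m=(g>45).astype(np.uint8);m=cv2.morphologyEx(m,cv2.MORPH_OPEN,np.ones((3,3)));cs,_=cv2.findContours(m,0,1);c=max(cs,key=cv2.contourArea);print(cv2.minEnclosingCircle(c))
                                                                                                                 ~~~^^^^^^^^^^^^^^^^^^^^^^^^
ValueError: max() iterable argument is empty
```

View pics/w3.png

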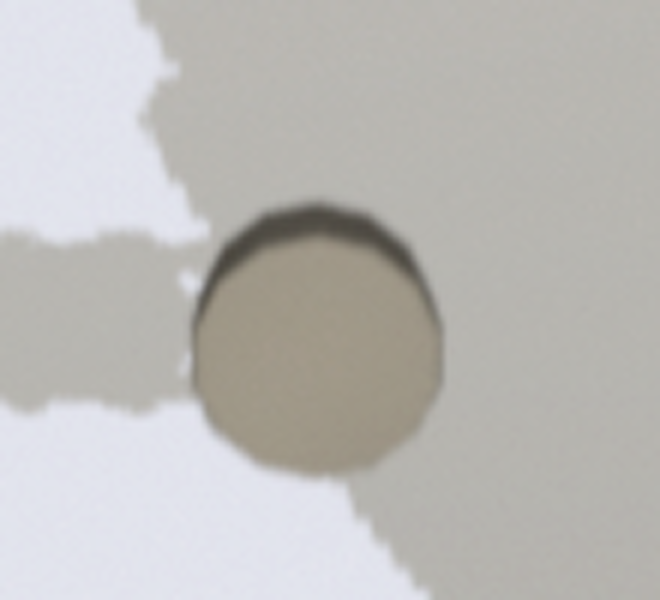

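The tablet top is at (283,209), within 2 px of the prediction. Descending and gripping.

jog_arm([
  {"x": 0.15,"y": 0.1,"z": 3,"wx": 0,"wy": 0,"wz": 0,"claw": 100},
  {"x": 0.15,"y": 0.1,"z": 5.5,"wx": 0,"wy": 0,"wz": 0,"claw": 80},
  {"x": 0.15,"y": 0.1,"z": 7,"wx": 0,"wy": 0,"wz": 0,"claw": 70},
  {"x": 0.15,"y": 0.1,"z": 7.9,"wx": 0,"wy": 0,"wz": 0,"claw": 60},
  {"x": 0.15,"y": 0.1,"z": 8.2,"wx": 0,"wy": 0,"wz": 0,"claw": 60},
  {"x": 0.15,"y": 0.1,"z": 8.2,"wx": 0,"wy": 0,"wz": 0,"claw": 60},
], squeeze=30)

```text
clock: 2.4
position: [0.5418, 0.239, 0.0162]
tool_rot: [-3.139, 0.003, 1.328]
force: [0.7, 0.5, -0.3]
grip_width: 0.0511
```

```bash
python3 -c "
from h import *
go(.5415,.239,.015)
f=bot.grab_frame('scene')
crop(f,340,120,450,220,'s4',6,1.5)"
```

```text
t 2.40 pos [0.5418 0.239  0.0162] rpy [-1.7985e+02  1.5000e-01  7.6070e+01] F [ 0.71  0.46 -0.28] w 0.0511
cm [-0.   -0.03  0.12] deg [-0.15  0.15 -0.  ]
```

View pics/s4.png

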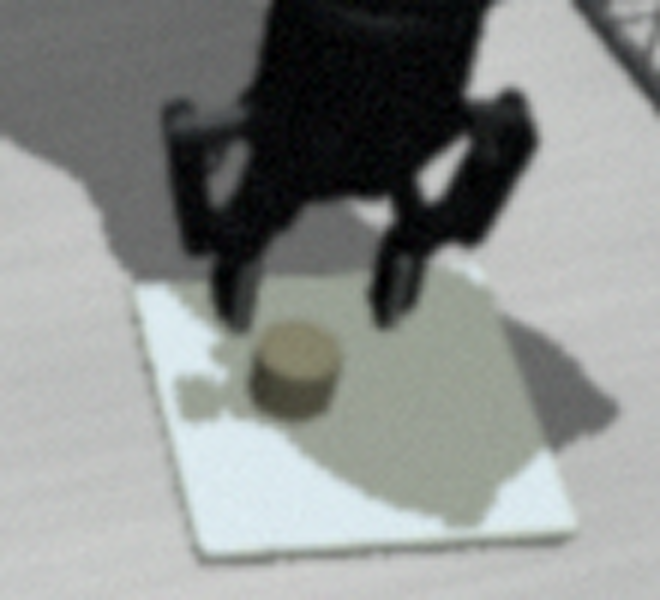

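The fingertips at crop (235,328) and (385,325) look higher than the tablet. I'll work out their real height.

```bash
python3 -c "
from h import *
from m2 import px
o=st();f=bot.grab_frame('scene')
M=R.from_euler('xyz',o['tool_rot']).as_matrix()
for s,p in((1,(235,328)),(-1,(385,325)),(-1,(235,328)),(1,(385,325))):
  for z in (0,-.005,-.01,-.015,-.02):
    print(s,z,proj(f,o['position']+M@np.array([s*.03,0,z])).round(1),np.round(px(*p,340,120,6),1))
print(proj(f,[.5415,.239,.036]))
" | grep -v board
```

```text
plate c [0.5215 0.0038 0.012 ] sides [np.float64(0.118), np.float64(0.1177), np.float64(0.1185), np.float64(0.117)] ang -80.7
holder c [ 0.5875 -0.197   0.048 ] sides [np.float64(0.0796), np.float64(0.0786), np.float64(0.0782), np.float64(0.0803)] ang -81.2
tab tri [0.5416 0.2389 0.0366] [0.3 0.3] top [0.5417 0.2394 0.036 ] scene [0.5411 0.239  0.036 ]
rim tri [0.5227 0.0043 0.1393] [0.8 0.8] top [0.5229 0.0053 0.135 ] scene [0.5182 0.005  0.135 ]
rod tri [ 0.5878 -0.1969  0.1644] [0.2 0.2] top [ 0.5879 -0.197   0.163 ] scene [ 0.5864 -0.1969  0.163 ]
t 2.45 pos [0.5419 0.2389 0.0163] rpy [-1.7986e+02  1.5000e-01  7.6060e+01] F [-0.66  0.82  0.07] w 0.0514
1 0 [400.6 183.8] [378.8 174.2]
1 -0.005 [400.9 182.4] [378.8 174.2]
1 -0.01 [401.3 180.9] [378.8 174.2]
1 -0.015 [401.7 179.4] [378.8 174.2]
1 -0.02 [402. 178.] [378.8 174.2]
-1 0 [375.7 184.7] [403.8 173.8]
-1 -0.005 [376.  183.2] [403.8 173.8]
-1 -0.01 [376.3 181.8] [403.8 173.8]
-1 -0.015 [376.6 180.3] [403.8 173.8]
-1 -0.02 [376.9 178.8] [403.8 173.8]
-1 0 [375.7 184.7] [378.8 174.2]
-1 -0.005 [376.  183.2] [378.8 174.2]
-1 -0.01 [376.3 181.8] [378.8 174.2]
-1 -0.015 [376.6 180.3] [378.8 174.2]
-1 -0.02 [376.9 178.8] [378.8 174.2]
1 0 [400.6 183.8] [403.8 173.8]
1 -0.005 [400.9 182.4] [403.8 173.8]
1 -0.01 [401.3 180.9] [403.8 173.8]
1 -0.015 [401.7 179.4] [403.8 173.8]
1 -0.02 [402. 178.] [403.8 173.8]
[389.39814664 178.36183849]
```

```bash
python3 -c "
from h import *
o=st();f=bot.grab_frame('scene');crop(f,365,150,420,195,'s5',14,2.2)
w=bot.grab_frame('wrist');crop(w,0,0,560,420,'w5',1,1.6)
M=R.from_euler('xyz',o['tool_rot']).as_matrix()
for s in(1,-1):
  for z in(0,-.01,-.02): print(s,z,proj(w,o['position']+M@np.array([s*.0257,0,z])))
"
```

```text
t 2.50 pos [0.5419 0.2389 0.0164] rpy [-1.7987e+02  1.4000e-01  7.6060e+01] F [-0.34 -1.14  0.34] w 0.0512
1 0 [322.42035086 238.25410453]
1 -0.01 [324.80436377 244.34374532]
1 -0.02 [327.45986934 251.12687763]
-1 0 [237.51506987 238.36152168]
-1 -0.01 [235.32498578 244.45699686]
-1 -0.02 [232.88549168 251.24663372]
```

View pics/s5.png

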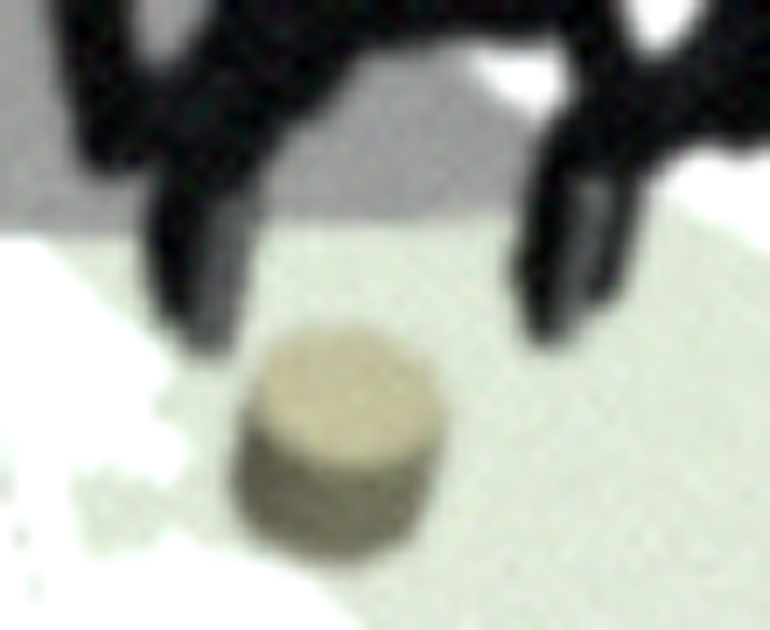

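View pics/w5.png

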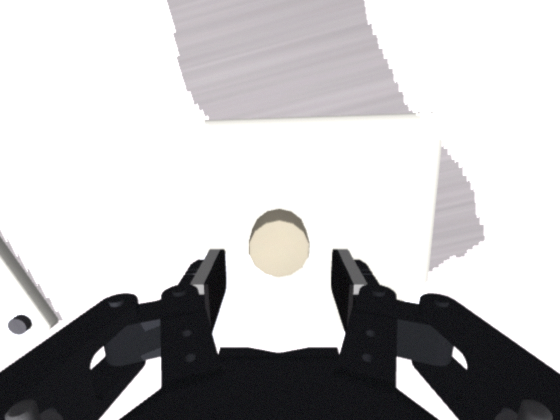

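Both views say the finger ends stand about 35 to 40 mm above the reported TCP. In s5 the tips are clearly above the tablet top. I'll go down 2 cm carefully and look again, watching the force.

jog_arm([
  {"x": 0,"y": 0,"z": 0.7,"wx": 0,"wy": 0,"wz": 0,"claw": 60},
  {"x": 0,"y": 0,"z": 1.2,"wx": 0,"wy": 0,"wz": 0,"claw": 60},
  {"x": 0,"y": 0,"z": 1.2,"wx": 0,"wy": 0,"wz": 0,"claw": 60},
])

```text
clock: 2.98
position: [0.5415, 0.2387, 0.0036]
tool_rot: [-3.138, 0.003, 1.328]
force: [0.1, -0.4, 0.4]
grip_width: 0.0513
```

```bash
python3 -c "
from h import *
o=st();f=bot.grab_frame('scene');crop(f,365,140,420,195,'s6',10,2.2)
w=bot.grab_frame('wrist');crop(w,0,0,560,420,'w6',1,1.2)
t=bot.grab_frame('top');crop(t,80,200,180,280,'t6',8,2)
"
```

```text
t 2.98 pos [0.5415 0.2387 0.0036] rpy [-179.82    0.18   76.06] F [ 0.1  -0.41  0.45] w 0.0513
```

View pics/s6.png

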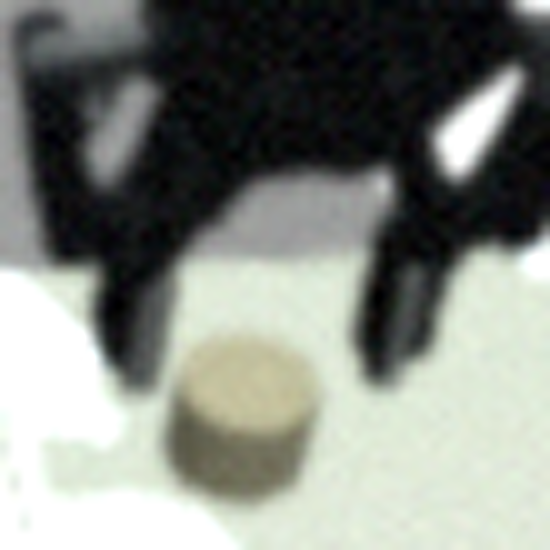

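View pics/w6.png

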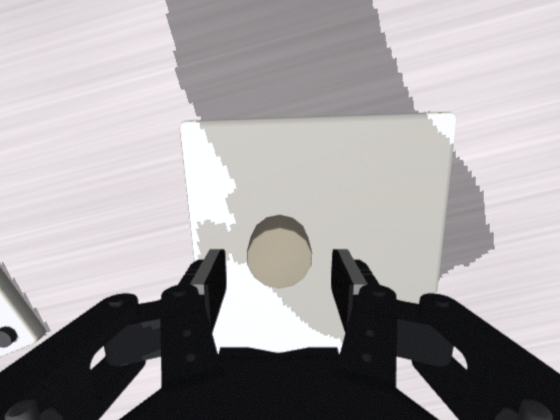

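The force is still zero at TCP z = 3.6 mm, which is below the board top, so the offset is real. The tips at (379,179) and (403,178) are about level with the tablet top. Lowering another 1.9 cm.

jog_arm([
  {"x": 0,"y": 0,"z": 0.8,"wx": 0,"wy": 0,"wz": 0,"claw": 60},
  {"x": 0,"y": 0,"z": 1.5,"wx": 0,"wy": 0,"wz": 0,"claw": 60},
  {"x": 0,"y": 0,"z": 1.9,"wx": 0,"wy": 0,"wz": 0,"claw": 60},
  {"x": 0,"y": 0,"z": 1.9,"wx": 0,"wy": 0,"wz": 0,"claw": 60},
])

```text
clock: 3.62
position: [0.5416, 0.2387, -0.0152]
tool_rot: [-3.139, 0.003, 1.327]
force: [-0.3, -0.1, 0.4]
grip_width: 0.0509
```

```bash
python3 -c "
from h import *
o=st();f=bot.grab_frame('scene');crop(f,365,140,420,195,'s7',10,2.2)
w=bot.grab_frame('wrist');crop(w,0,0,560,420,'w7',1,1.2)
"
```

```text
t 3.62 pos [ 0.5416  0.2387 -0.0152] rpy [-1.7983e+02  1.7000e-01  7.6060e+01] F [-0.34 -0.13  0.38] w 0.0509
```

View pics/s7.png

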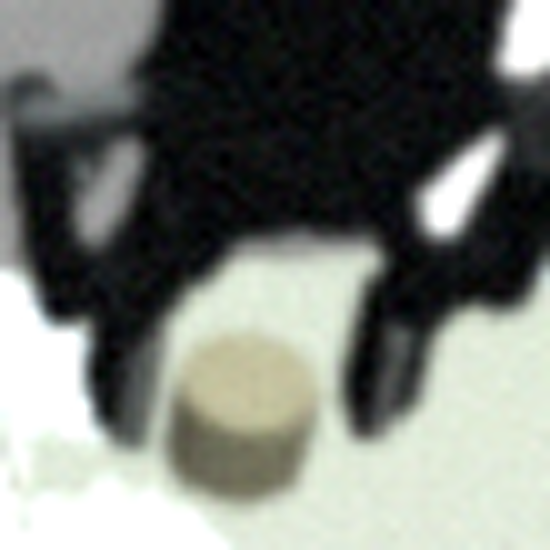

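View pics/w7.png

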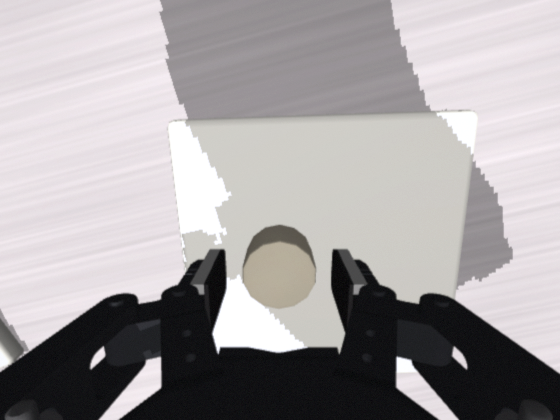

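The tips now sit about halfway down the tablet at z ≈ 0.019, so the true finger end is about 35 mm above the reported TCP. The tablet is centred between them. Gripping now.

jog_arm([
  {"x": 0,"y": 0,"z": 0,"wx": 0,"wy": 0,"wz": 0,"claw": 30},
  {"x": 0,"y": 0,"z": 0,"wx": 0,"wy": 0,"wz": 0,"claw": 20},
  {"x": 0,"y": 0,"z": 0,"wx": 0,"wy": 0,"wz": 0,"claw": 20},
  {"x": 0,"y": 0,"z": 0,"wx": 0,"wy": 0,"wz": 0,"claw": 20},
], squeeze=40)

```text
clock: 4.22
position: [0.542, 0.239, -0.0142]
tool_rot: [-3.14, 0.002, 1.327]
force: [-2.4, -0.7, 5.4]
grip_width: 0.0323
```

```bash
python3 -c "
from h import *
o=st();f=bot.grab_frame('scene');crop(f,365,140,420,195,'s8',10,2.2)
"
```

```text
t 4.22 pos [ 0.542   0.239  -0.0142] rpy [-1.7988e+02  1.2000e-01  7.6060e+01] F [-2.4  -0.71  5.44] w 0.0323
```

View pics/s8.png

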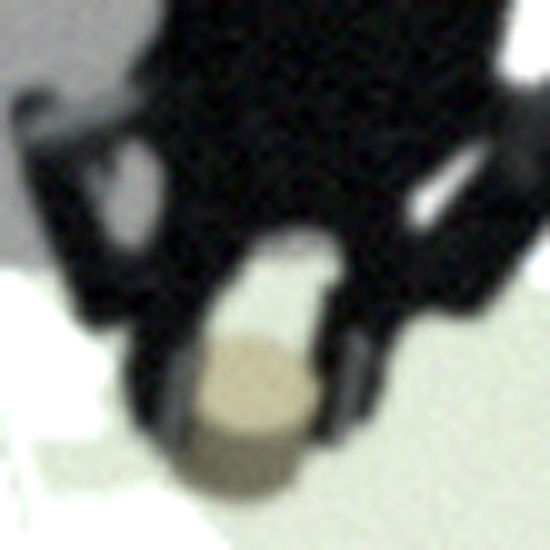

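The tablet is gripped at a width of 32.3 mm. Lifting it and carrying it towards the tube.

```bash
python3 -c "
from h import *
go(.522,.004,.15)"
```

```text
t 4.28 pos [ 0.542   0.2389 -0.0142] rpy [-1.7988e+02  1.3000e-01  7.6050e+01] F [-1.41 -0.2   5.12] w 0.0322
cm [-23.32   3.69 -16.38] deg [-0.12  0.13 -0.  ]
```

jog_arm([
  {"x": 0,"y": 0,"z": -3,"wx": 0,"wy": 0,"wz": 0,"claw": 20},
  {"x": 0,"y": 0,"z": -8,"wx": 0,"wy": 0,"wz": 0,"claw": 20},
  {"x": 0,"y": 0,"z": -13,"wx": -0.1,"wy": 0.1,"wz": 0,"claw": 20},
  {"x": -5,"y": 0.8,"z": -16.4,"wx": -0.1,"wy": 0.1,"wz": 0,"claw": 20},
  {"x": -11,"y": 1.7,"z": -16.4,"wx": -0.1,"wy": 0.1,"wz": 0,"claw": 20},
  {"x": -17,"y": 2.7,"z": -16.4,"wx": -0.1,"wy": 0.1,"wz": 0,"claw": 20},
  {"x": -21.5,"y": 3.4,"z": -16.4,"wx": -0.1,"wy": 0.1,"wz": 0,"claw": 20},
  {"x": -23.3,"y": 3.7,"z": -16.4,"wx": -0.1,"wy": 0.1,"wz": 0,"claw": 20},
  {"x": -23.3,"y": 3.7,"z": -16.4,"wx": -0.1,"wy": 0.1,"wz": 0,"claw": 20},
  {"x": -23.3,"y": 3.7,"z": -16.4,"wx": -0.1,"wy": 0.1,"wz": 0,"claw": 20},
])

```text
clock: 5.52
position: [0.5224, 0.0057, 0.1502]
tool_rot: [-3.141, -0.0, 1.329]
force: [0.4, -0.2, 0.1]
grip_width: 0.0318
```

```bash
python3 -c "
from h import *
go(.522,.004,.15)
f=bot.grab_frame('scene');crop(f,250,110,340,230,'s9',5,2)
w=bot.grab_frame('wrist');crop(w,0,0,560,420,'w9',1,1.4)
for p in([.522,.004,.135],[.522,.004,.012]): print(proj(w,p),proj(f,p))
"
```

```text
t 5.53 pos [0.5224 0.0057 0.1502] rpy [-1.7998e+02 -1.0000e-02  7.6150e+01] F [ 0.42 -0.21  0.11] w 0.0318
cm [-0.17  0.    0.02] deg [-0.02 -0.01  0.  ]
[277.12459004 230.23332732] [293.19734737 162.35373662]
[277.5066137  191.58808174] [292.41242078 200.47388921]
```

View pics/s9.png

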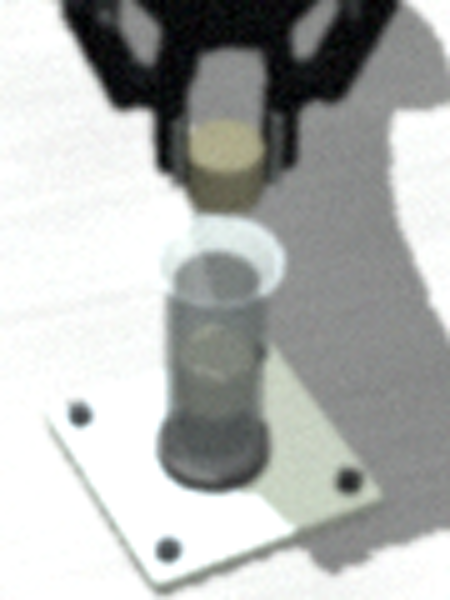

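View pics/w9.png

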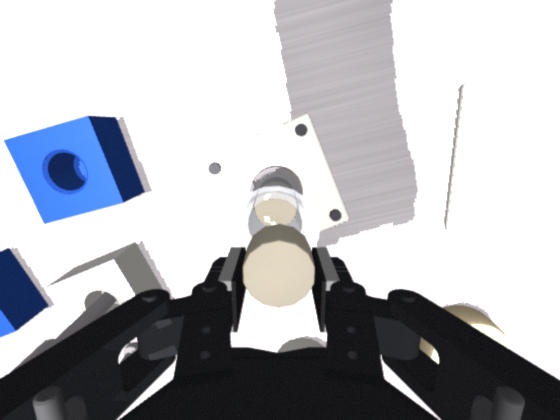

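```bash
python3 -c "
from h import *
f=bot.grab_frame('scene');w=bot.grab_frame('wrist');st()
for z in(.196,.200): print(onz(f,295.2,139.5,z),onz(w,279,271,z))
print(tri([ray(f,295.2,139.5),ray(w,279,271)]))
crop(f,275,125,315,170,'s10',14,2)
crop(w,210,140,350,320,'w10',4,1.0)
"
```

```text
t 5.72 pos [0.5223 0.0052 0.1501] rpy [-1.7997e+02  2.0000e-02  7.6140e+01] F [-0.4   0.75 -0.45] w 0.0324
[0.51836928 0.00858023 0.196     ] [0.52121493 0.00497204 0.196     ]
[0.52275625 0.00710637 0.2       ] [0.51929721 0.00543619 0.2       ]
(array([0.52052564, 0.00647931, 0.19827674]), [np.float64(1.3058164338233131), np.float64(1.3058164338233842)])
```

View pics/s10.png

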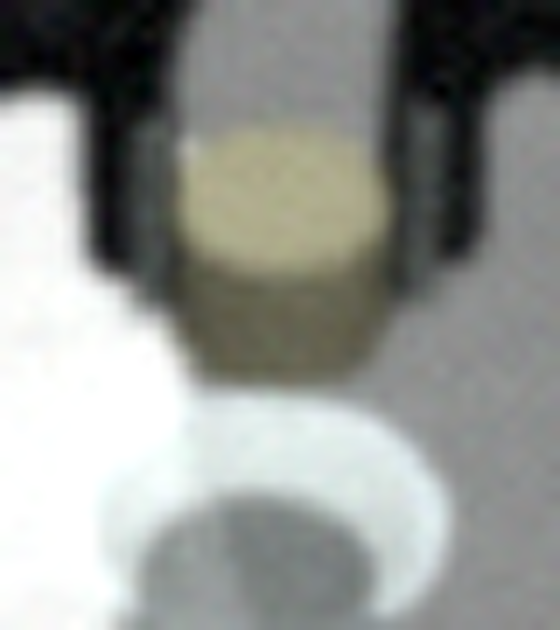

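View pics/w10.png

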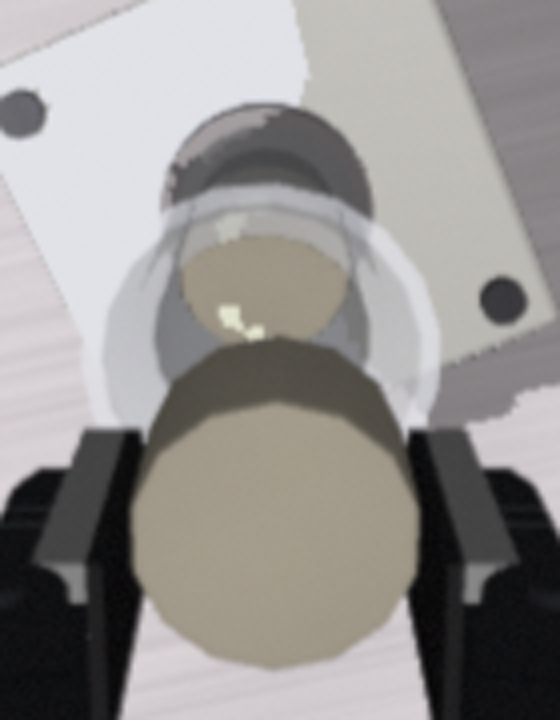

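The rim centre is at about (276,229) in the wrist view and the tablet at about (279,271). That puts the tablet about 2.5 mm off towards +y. I'll correct this and lower until the tablet's bottom is about 4 mm into the flare.

```bash
python3 -c "
from h import *
w=bot.grab_frame('wrist')
print(onz(w,275.8,228.7,.135),onz(w,279,271,.199))
go(.5227,.0028,.107)"
```

```text
[0.52065461 0.0028729  0.135     ] [0.519751 0.005095 0.199   ]
t 5.78 pos [0.5222 0.0049 0.1501] rpy [-1.7998e+02  2.0000e-02  7.6120e+01] F [-0.05 -0.79  0.3 ] w 0.032
cm [-0.19  0.1   4.31] deg [-0.02  0.02 -0.  ]
```

jog_arm([
  {"x": -0.2,"y": 0.1,"z": 1.5,"wx": 0,"wy": 0,"wz": 0,"claw": 20},
  {"x": -0.25,"y": 0.1,"z": 2.8,"wx": 0,"wy": 0,"wz": 0,"claw": 20},
  {"x": -0.25,"y": 0.1,"z": 3.8,"wx": 0,"wy": 0,"wz": 0,"claw": 20},
  {"x": -0.25,"y": 0.1,"z": 4.3,"wx": 0,"wy": 0,"wz": 0,"claw": 20},
  {"x": -0.25,"y": 0.1,"z": 4.3,"wx": 0,"wy": 0,"wz": 0,"claw": 20},
  {"x": -0.25,"y": 0.1,"z": 4.3,"wx": 0,"wy": 0,"wz": 0,"claw": 20},
])

```text
clock: 6.52
position: [0.5228, 0.0023, 0.1074]
tool_rot: [3.142, 0.0, 1.329]
force: [-1.0, 0.4, -0.6]
grip_width: 0.032
```

```bash
python3 -c "
from h import *
st()
f=bot.grab_frame('scene');crop(f,270,120,320,190,'s11',8,2)
w=bot.grab_frame('wrist');crop(w,180,120,380,320,'w11',3,1.0)
t=bot.grab_frame('top');crop(t,200,220,280,300,'t11',7,2.0)
"
```

```text
t 6.53 pos [0.5228 0.0023 0.1074] rpy [1.800e+02 1.000e-02 7.612e+01] F [-0.98  0.38 -0.55] w 0.032
```

View pics/s11.png

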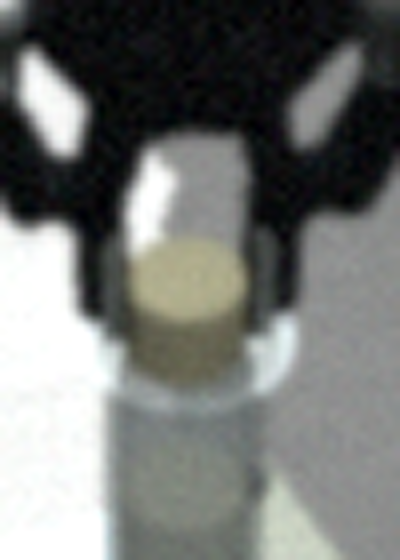

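View pics/w11.png

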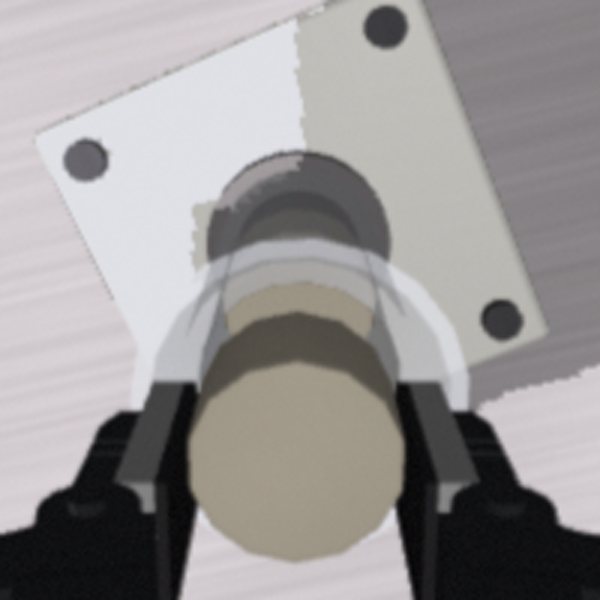

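```bash
python3 -c "
from h import *
w=bot.grab_frame('wrist');st()
print(onz(w,280.3,254.3,.135),onz(w,278.7,272,.157),proj(w,[.5215,.0035,.135]))"
```

```text
t 6.72 pos [0.5227 0.0023 0.1074] rpy [1.800e+02 1.000e-02 7.612e+01] F [ 1.07 -0.32 -0.54] w 0.032
[0.52143488 0.00267019 0.135     ] [0.52036753 0.0020456  0.157     ] [281.88252703 254.05535833]
```

The tablet is about 1 mm off in x and y. I'll nudge it, then release.

jog_arm([
  {"x": 0.12,"y": 0.07,"z": 0,"wx": 0,"wy": 0,"wz": 0,"claw": 20},
  {"x": 0.12,"y": 0.07,"z": 0,"wx": 0,"wy": 0,"wz": 0,"claw": 20},
  {"x": 0.12,"y": 0.07,"z": 0,"wx": 0,"wy": 0,"wz": 0,"claw": 60},
  {"x": 0.12,"y": 0.07,"z": 0,"wx": 0,"wy": 0,"wz": 0,"claw": 70},
  {"x": 0.12,"y": 0.07,"z": 0,"wx": 0,"wy": 0,"wz": 0,"claw": 80},
  {"x": 0.12,"y": 0.07,"z": -4,"wx": 0,"wy": 0,"wz": 0,"claw": 100},
  {"x": 0.12,"y": 0.07,"z": -9,"wx": 0,"wy": 0,"wz": 0,"claw": 100},
  {"x": 0.12,"y": 0.07,"z": -9,"wx": 0,"wy": 0,"wz": 0,"claw": 100},
])

```text
clock: 7.72
position: [0.5254, 0.0033, 0.2007]
tool_rot: [3.136, -0.002, 1.328]
force: [-0.6, -0.0, -0.8]
grip_width: 0.0855
```

```bash
python3 -c "
from h import *
st()
f=bot.grab_frame('scene');crop(f,250,120,340,230,'s12',5,2)
w=bot.grab_frame('wrist');crop(w,180,120,380,320,'w12',3,1.0)
"
```

```text
t 7.72 pos [0.5254 0.0033 0.2007] rpy [ 1.797e+02 -1.000e-01  7.611e+01] F [-0.58 -0.01 -0.8 ] w 0.0855
```

View pics/s12.png

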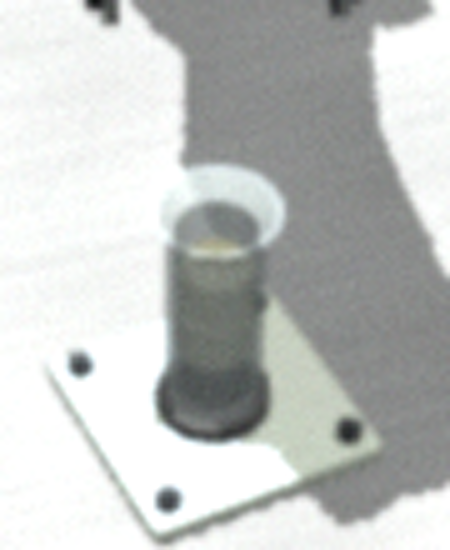

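View pics/w12.png

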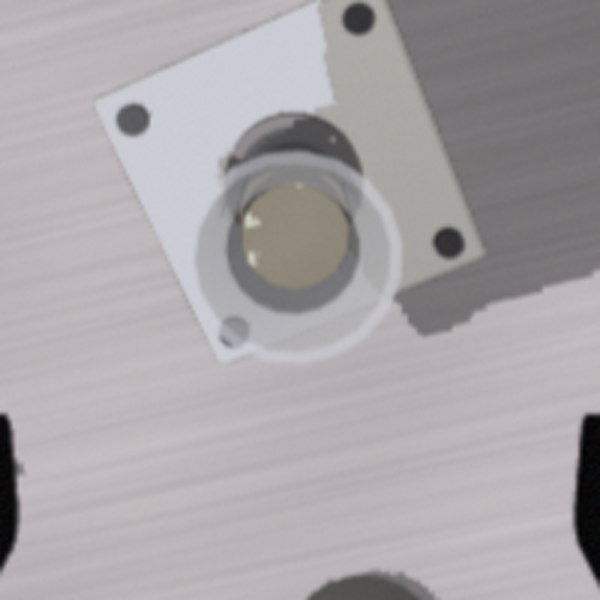

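The tablet dropped in flat: its top is centred at about (297,237) in the w12 crop, inside the bore on the stuck tablet. Next comes the rod. I'll aim for fingertips at z ≈ 0.12, i.e. TCP ≈ 0.087 given the 33 mm offset, and hover first.

```bash
python3 -c "
from h import *
w=bot.grab_frame('wrist');st()
print(onz(w,279.3,205.2,.135)); 
# tablet top in crop (296,237), diam ~107/3 px
print([ (z,onz(w,278.7,198.8,z).round(4)) for z in(.05,.07,.09,.1)])
go(.5875,-.197,.18)"
```

```text
t 7.88 pos [0.5233 0.0033 0.1969] rpy [-1.7996e+02  2.0000e-02  7.6130e+01] F [ 0.28 -0.11 -0.4 ] w 0.0852
[0.51920688 0.00431478 0.135     ]
[(0.05, array([5.334e-01, 5.000e-04, 5.000e-02])), (0.07, array([0.5288, 0.0016, 0.07  ])), (0.09, array([0.5243, 0.0026, 0.09  ])), (0.1, array([0.522 , 0.0032, 0.1   ]))]
t 7.88 pos [0.5233 0.0033 0.1969] rpy [-1.7996e+02  2.0000e-02  7.6130e+01] F [ 0.28 -0.11 -0.4 ] w 0.0852
cm [-17.91  11.03   1.69] deg [-0.04  0.02 -0.  ]
```

jog_arm([
  {"x": -4,"y": 2.5,"z": 0,"wx": 0,"wy": 0,"wz": 0,"claw": 100},
  {"x": -9,"y": 5.5,"z": 0,"wx": 0,"wy": 0,"wz": 0,"claw": 100},
  {"x": -13.5,"y": 8.3,"z": 0,"wx": 0,"wy": 0,"wz": 0,"claw": 100},
  {"x": -16.8,"y": 10.4,"z": 0.5,"wx": 0,"wy": 0,"wz": 0,"claw": 100},
  {"x": -17.9,"y": 11.0,"z": 1.2,"wx": 0,"wy": 0,"wz": 0,"claw": 100},
  {"x": -17.9,"y": 11.0,"z": 1.7,"wx": 0,"wy": 0,"wz": 0,"claw": 100},
  {"x": -17.9,"y": 11.0,"z": 1.7,"wx": 0,"wy": 0,"wz": 0,"claw": 100},
  {"x": -17.9,"y": 11.0,"z": 1.7,"wx": 0,"wy": 0,"wz": 0,"claw": 100},
])

```text
clock: 8.88
position: [0.5873, -0.1955, 0.1801]
tool_rot: [-3.141, -0.0, 1.33]
force: [0.5, 0.2, -0.8]
grip_width: 0.0854
```

```bash
python3 -c "
from h import *
w=bot.grab_frame('wrist');st();print(bot.observe()['qpos'].round(2))
crop(w,0,0,560,420,'w13',1,1.2)
f=bot.grab_frame('scene');crop(f,160,100,270,240,'s13',5,2)
print(proj(w,[.5875,-.197,.163]),proj(w,[.5875,-.197,.048]))"
```

```text
t 8.93 pos [ 0.5874 -0.1958  0.1803] rpy [-1.7999e+02  1.0000e-02  7.6200e+01] F [-0.04 -0.32  0.14] w 0.0857
[ 0.13  0.53  0.14  1.64 -0.08  0.98  1.63]
[277.78140296 229.86736738] [277.91817064 193.2208002 ]
```

View pics/w13.png

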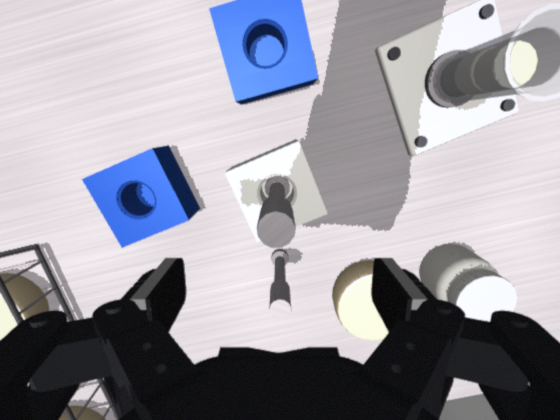

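View pics/s13.png

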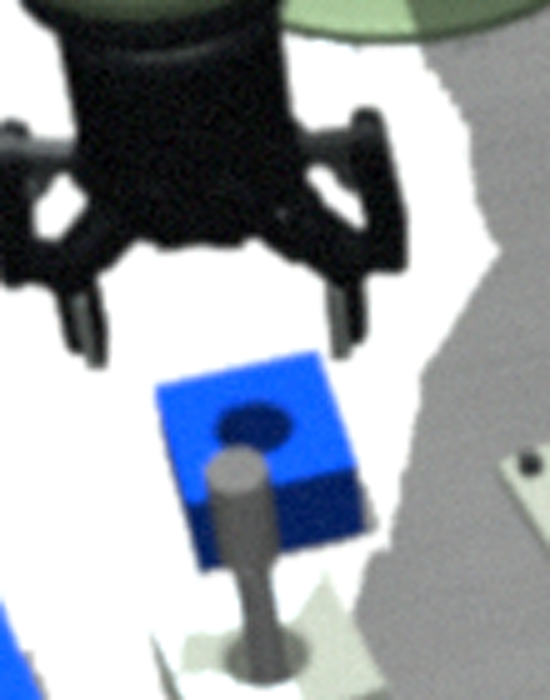

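The rod top is at (276.5,230), matching the prediction of (278,230). Descending and gripping the handle.

jog_arm([
  {"x": -0.1,"y": 0,"z": 3,"wx": 0,"wy": 0,"wz": 0,"claw": 100},
  {"x": -0.1,"y": 0,"z": 6,"wx": 0,"wy": 0,"wz": 0,"claw": 90},
  {"x": -0.1,"y": 0,"z": 8.3,"wx": 0,"wy": 0,"wz": 0,"claw": 80},
  {"x": -0.1,"y": 0,"z": 9.2,"wx": 0,"wy": 0,"wz": 0,"claw": 60},
  {"x": -0.1,"y": 0,"z": 9.2,"wx": 0,"wy": 0,"wz": 0,"claw": 55},
  {"x": -0.1,"y": 0,"z": 9.2,"wx": 0,"wy": 0,"wz": 0,"claw": 50},
])

```text
clock: 9.72
position: [0.5877, -0.1971, 0.0893]
tool_rot: [3.14, 0.0, 1.33]
force: [0.4, -0.6, 1.4]
grip_width: 0.0425
```

```bash
python3 -c "
from h import *
st()
w=bot.grab_frame('wrist')
crop(w,120,120,440,420,'w14',2,1.2)
f=bot.grab_frame('scene');crop(f,160,120,270,260,'s14',5,2)"
```

```text
t 9.72 pos [ 0.5877 -0.1971  0.0893] rpy [1.7992e+02 1.0000e-02 7.6190e+01] F [ 0.39 -0.56  1.38] w 0.0425
```

View pics/w14.png

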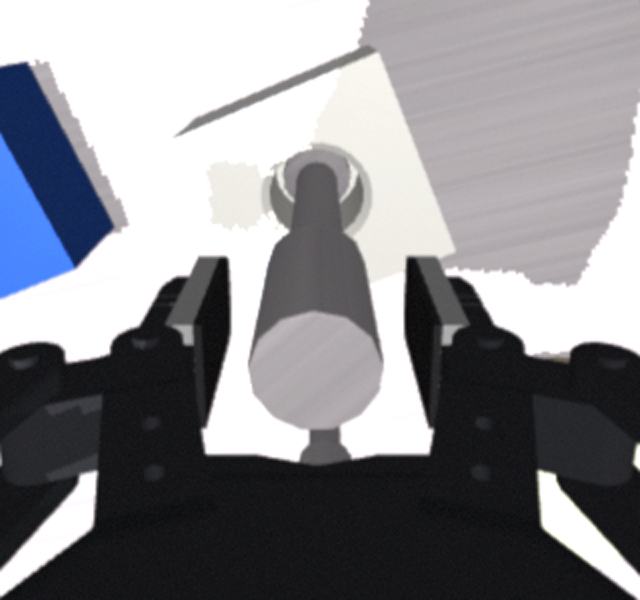

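View pics/s14.png

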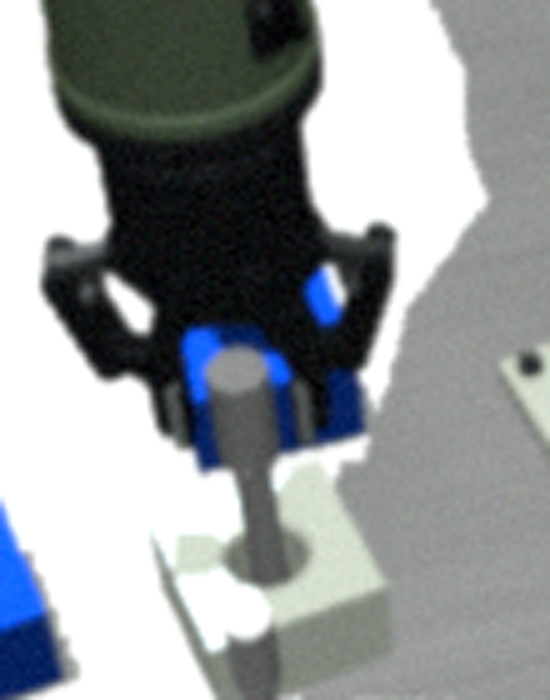

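The tips sit close to the handle's lower end, with the rod centred between the pads. Closing at 120 N.

jog_arm([
  {"x": 0,"y": 0,"z": 0,"wx": 0,"wy": 0,"wz": 0,"claw": 20},
  {"x": 0,"y": 0,"z": 0,"wx": 0,"wy": 0,"wz": 0,"claw": 5},
  {"x": 0,"y": 0,"z": 0,"wx": 0,"wy": 0,"wz": 0,"claw": 5},
  {"x": 0,"y": 0,"z": 0,"wx": 0,"wy": 0,"wz": 0,"claw": 5},
], squeeze=120)

```text
clock: 10.32
position: [0.5881, -0.1973, 0.0901]
tool_rot: [3.139, 0.0, 1.33]
force: [-1.5, 0.1, 7.7]
grip_width: 0.0234
```

```bash
python3 -c "
from h import *
st();go(.5215,.0035,.26)
"
```

```text
t 10.32 pos [ 0.5881 -0.1973  0.0901] rpy [1.7986e+02 1.0000e-02 7.6190e+01] F [-1.52  0.08  7.74] w 0.0234
t 10.32 pos [ 0.5881 -0.1973  0.0901] rpy [1.7986e+02 1.0000e-02 7.6190e+01] F [-1.52  0.08  7.74] w 0.0234
cm [ 17.91 -11.22 -17.03] deg [0.14 0.01 0.  ]
```

jog_arm([
  {"x": 0,"y": 0,"z": -2,"wx": 0,"wy": 0,"wz": 0,"claw": 5},
  {"x": 0,"y": 0,"z": -6,"wx": 0,"wy": 0,"wz": 0,"claw": 5},
  {"x": 0,"y": 0,"z": -11,"wx": 0.1,"wy": 0,"wz": 0,"claw": 5},
  {"x": 0,"y": 0,"z": -15,"wx": 0.1,"wy": 0,"wz": 0,"claw": 5},
  {"x": 3,"y": -2,"z": -17,"wx": 0.1,"wy": 0,"wz": 0,"claw": 5},
  {"x": 8,"y": -5,"z": -17,"wx": 0.1,"wy": 0,"wz": 0,"claw": 5},
  {"x": 13,"y": -8.1,"z": -17,"wx": 0.1,"wy": 0,"wz": 0,"claw": 5},
  {"x": 16.5,"y": -10.3,"z": -17,"wx": 0.1,"wy": 0,"wz": 0,"claw": 5},
  {"x": 17.9,"y": -11.2,"z": -17,"wx": 0.1,"wy": 0,"wz": 0,"claw": 5},
  {"x": 17.9,"y": -11.2,"z": -17,"wx": 0.1,"wy": 0,"wz": 0,"claw": 5},
])

```text
clock: 11.58
position: [0.5216, 0.0039, 0.26]
tool_rot: [3.141, 0.0, 1.331]
force: [0.1, -1.2, -2.2]
grip_width: 0.0236
```

jog_arm([
  {"x": 0,"y": 0,"z": 0,"wx": 0,"wy": 0,"wz": 0,"claw": 5},
  {"x": 0,"y": 0,"z": 0,"wx": 0,"wy": 0,"wz": 0,"claw": 5},
])

```text
clock: 11.82
position: [0.5218, 0.0028, 0.2599]
tool_rot: [3.141, 0.0, 1.329]
force: [-0.6, 0.7, -1.8]
grip_width: 0.0237
```

```bash
python3 -c "
from h import *
st();go(.5215,.0035,.26)
w=bot.grab_frame('wrist');crop(w,120,120,440,420,'w15',2,1.2)
f=bot.grab_frame('scene');crop(f,230,80,350,220,'s15',5,2)
t=bot.grab_frame('top');crop(t,190,180,300,310,'t15',5,2)
print(proj(f,[.5215,.0035,.135]),proj(w,[.5215,.0035,.135]))
"
```

```text
t 11.82 pos [0.5218 0.0028 0.2599] rpy [1.7994e+02 2.0000e-02 7.6170e+01] F [-0.63  0.73 -1.82] w 0.0237
t 11.82 pos [0.5218 0.0028 0.2599] rpy [1.7994e+02 2.0000e-02 7.6170e+01] F [-0.63  0.73 -1.82] w 0.0237
cm [ 0.06 -0.05 -0.01] deg [0.06 0.02 0.  ]
[292.90893451 162.24823923] [279.90488004 193.61145906]
```

View pics/w15.png

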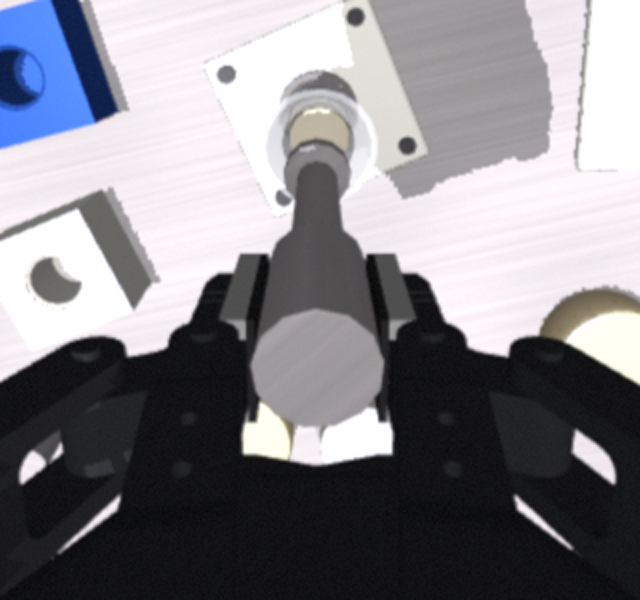

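View pics/s15.png

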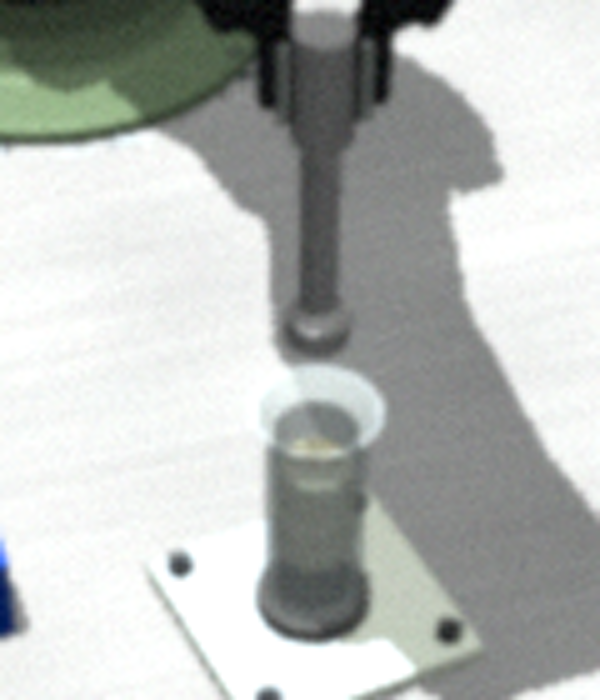

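The rod hangs vertical and lines up with the tube: foot at about 318 px and rim centre at about 321 px in the crop. The hanging tare is Fz ≈ -1.8 N. Lowering to just above the tablet.

jog_arm([
  {"x": 0.06,"y": -0.03,"z": 1.5,"wx": 0,"wy": 0,"wz": 0,"claw": 5},
  {"x": 0.06,"y": -0.03,"z": 3,"wx": 0,"wy": 0,"wz": 0,"claw": 5},
  {"x": 0.06,"y": -0.03,"z": 4.2,"wx": 0,"wy": 0,"wz": 0,"claw": 5},
  {"x": 0.06,"y": -0.03,"z": 5,"wx": 0,"wy": 0,"wz": 0,"claw": 5},
  {"x": 0.06,"y": -0.03,"z": 5.5,"wx": 0,"wy": 0,"wz": 0,"claw": 5},
  {"x": 0.06,"y": -0.03,"z": 5.5,"wx": 0,"wy": 0,"wz": 0,"claw": 5},
])

```text
clock: 12.72
position: [0.5216, 0.004, 0.2047]
tool_rot: [3.141, 0.0, 1.33]
force: [-0.0, -0.8, -2.3]
grip_width: 0.0239
```

```bash
python3 -c "
from h import *
st();go(.5215,.0035,.2)
w=bot.grab_frame('wrist');crop(w,200,120,360,280,'w16',4,1.1)
f=bot.grab_frame('scene');crop(f,260,110,330,220,'s16',6,2)
for i in range(3): st(); bot.grab_frame('top')
"
```

```text
t 12.72 pos [0.5216 0.004  0.2047] rpy [1.7997e+02 2.0000e-02 7.6210e+01] F [-0.03 -0.79 -2.28] w 0.0239
t 12.72 pos [0.5216 0.004  0.2047] rpy [1.7997e+02 2.0000e-02 7.6210e+01] F [-0.03 -0.79 -2.28] w 0.0239
cm [-0.05  0.01  0.47] deg [0.03 0.02 0.  ]
t 12.82 pos [0.5218 0.004  0.2052] rpy [179.92   0.    76.21] F [ 0.67 -0.65 -2.25] w 0.0238
t 12.88 pos [0.5218 0.004  0.2052] rpy [179.92  -0.    76.21] F [ 0.41  0.55 -1.91] w 0.0237
t 12.93 pos [0.5218 0.004  0.2052] rpy [179.92  -0.    76.21] F [-0.11  0.16 -1.42] w 0.0237
```

View pics/w16.png

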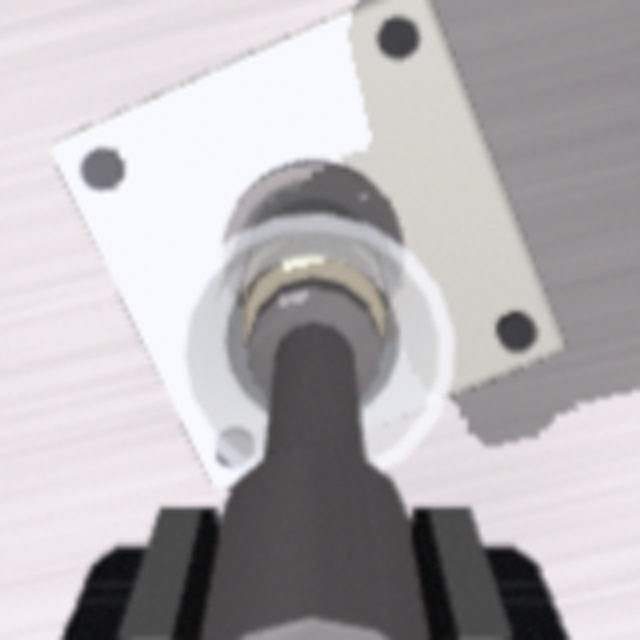

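View pics/s16.png

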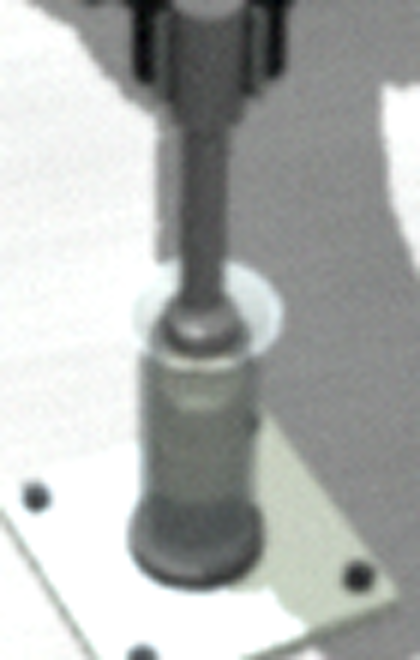

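The foot is well centred, a few mm above the tablet. Pushing 2 cm, then checking the force.

jog_arm([
  {"x": 0,"y": 0,"z": 0.2,"wx": 0,"wy": 0,"wz": 0,"claw": 5},
  {"x": 0,"y": 0,"z": 0.4,"wx": 0,"wy": 0,"wz": 0,"claw": 5},
  {"x": 0,"y": 0,"z": 0.6,"wx": 0,"wy": 0,"wz": 0,"claw": 5},
  {"x": 0,"y": 0,"z": 0.8,"wx": 0,"wy": 0,"wz": 0,"claw": 5},
  {"x": 0,"y": 0,"z": 1.0,"wx": 0,"wy": 0,"wz": 0,"claw": 5},
  {"x": 0,"y": 0,"z": 1.2,"wx": 0,"wy": 0,"wz": 0,"claw": 5},
  {"x": 0,"y": 0,"z": 1.4,"wx": 0,"wy": 0,"wz": 0,"claw": 5},
  {"x": 0,"y": 0,"z": 1.6,"wx": 0,"wy": 0,"wz": 0,"claw": 5},
  {"x": 0,"y": 0,"z": 1.8,"wx": 0,"wy": 0,"wz": 0,"claw": 5},
  {"x": 0,"y": 0,"z": 2.0,"wx": 0,"wy": 0,"wz": 0,"claw": 5},
])

```text
clock: 14.22
position: [0.5218, 0.004, 0.1851]
tool_rot: [3.14, -0.0, 1.33]
force: [0.4, -0.0, 1.6]
grip_width: 0.0236
```

```bash
python3 -c "
from h import *
st()
w=bot.grab_frame('wrist');crop(w,200,120,360,280,'w17',4,1.1)
f=bot.grab_frame('scene');crop(f,260,110,330,220,'s17',6,2)
st()
"
```

```text
t 14.22 pos [0.5218 0.004  0.1851] rpy [179.92  -0.    76.21] F [ 0.39 -0.04  1.59] w 0.0236
t 14.32 pos [0.5219 0.004  0.1852] rpy [179.91  -0.    76.21] F [ 1.01 -0.26  0.86] w 0.0235
```

View pics/w17.png

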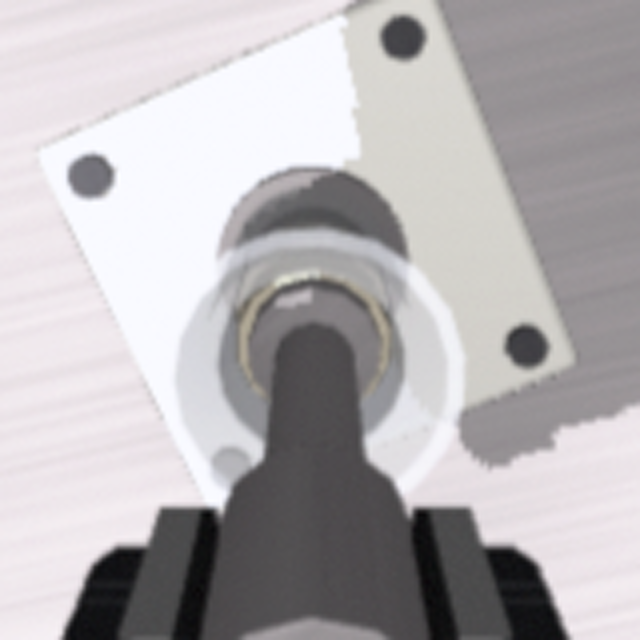

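View pics/s17.png

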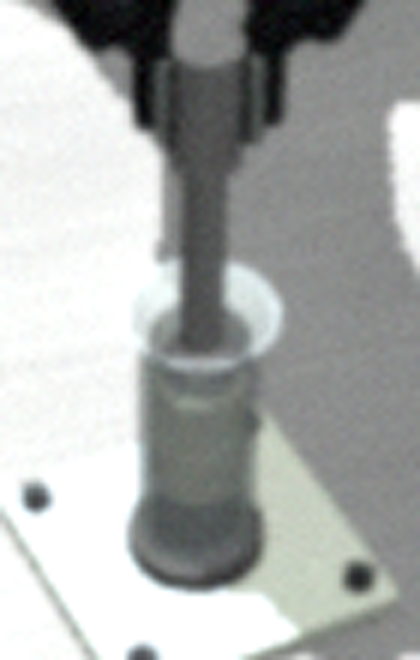

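The foot just touched the tablet at about 32 mm below the mouth, so there are 18 to 34 mm to go. Pushing 1.5 cm.

jog_arm([
  {"x": 0,"y": 0,"z": 0.15,"wx": 0,"wy": 0,"wz": 0,"claw": 5},
  {"x": 0,"y": 0,"z": 0.3,"wx": 0,"wy": 0,"wz": 0,"claw": 5},
  {"x": 0,"y": 0,"z": 0.45,"wx": 0,"wy": 0,"wz": 0,"claw": 5},
  {"x": 0,"y": 0,"z": 0.6,"wx": 0,"wy": 0,"wz": 0,"claw": 5},
  {"x": 0,"y": 0,"z": 0.75,"wx": 0,"wy": 0,"wz": 0,"claw": 5},
  {"x": 0,"y": 0,"z": 0.9,"wx": 0,"wy": 0,"wz": 0,"claw": 5},
  {"x": 0,"y": 0,"z": 1.05,"wx": 0,"wy": 0,"wz": 0,"claw": 5},
  {"x": 0,"y": 0,"z": 1.2,"wx": 0,"wy": 0,"wz": 0,"claw": 5},
  {"x": 0,"y": 0,"z": 1.35,"wx": 0,"wy": 0,"wz": 0,"claw": 5},
  {"x": 0,"y": 0,"z": 1.5,"wx": 0,"wy": 0,"wz": 0,"claw": 5},
])

```text
clock: 15.58
position: [0.5219, 0.004, 0.1701]
tool_rot: [3.14, -0.0, 1.33]
force: [-0.3, 0.2, 4.9]
grip_width: 0.0237
```

```bash
python3 -c "
from h import *
st();bot.grab_frame('top');st()
"
```

```text
t 15.57 pos [0.5219 0.004  0.1701] rpy [ 1.7991e+02 -1.0000e-02  7.6210e+01] F [-0.35  0.17  4.91] w 0.0237
t 15.62 pos [0.5219 0.004  0.1699] rpy [179.92  -0.    76.21] F [-0.46  0.84  3.94] w 0.0239
```

It's sliding steadily at about 6.5 N net. From here I'll use small steps, at most 1.3 mm per call, so that even a full stop stays below crushing.

jog_arm([
  {"x": 0,"y": 0,"z": 0.07,"wx": 0,"wy": 0,"wz": 0,"claw": 5},
  {"x": 0,"y": 0,"z": 0.13,"wx": 0,"wy": 0,"wz": 0,"claw": 5},
])

```text
clock: 15.88
position: [0.5219, 0.004, 0.1686]
tool_rot: [3.14, -0.0, 1.33]
force: [-0.5, 0.0, 4.0]
grip_width: 0.0239
```

jog_arm([
  {"x": 0,"y": 0,"z": 0.07,"wx": 0,"wy": 0,"wz": 0,"claw": 5},
  {"x": 0,"y": 0,"z": 0.13,"wx": 0,"wy": 0,"wz": 0,"claw": 5},
])

```text
clock: 16.12
position: [0.5218, 0.004, 0.1672]
tool_rot: [3.14, -0.0, 1.33]
force: [0.4, -0.1, 4.6]
grip_width: 0.0236
```

jog_arm([
  {"x": 0,"y": 0,"z": 0.07,"wx": 0,"wy": 0,"wz": 0,"claw": 5},
  {"x": 0,"y": 0,"z": 0.13,"wx": 0,"wy": 0,"wz": 0,"claw": 5},
])

```text
clock: 16.38
position: [0.5219, 0.0039, 0.1659]
tool_rot: [3.14, -0.0, 1.33]
force: [-0.6, -0.3, 3.5]
grip_width: 0.0238
```

jog_arm([
  {"x": 0,"y": 0,"z": 0.07,"wx": 0,"wy": 0,"wz": 0,"claw": 5},
  {"x": 0,"y": 0,"z": 0.13,"wx": 0,"wy": 0,"wz": 0,"claw": 5},
])

```text
clock: 16.62
position: [0.5219, 0.004, 0.1646]
tool_rot: [3.14, -0.0, 1.33]
force: [-0.8, -0.5, 4.4]
grip_width: 0.0236
```

jog_arm([
  {"x": 0,"y": 0,"z": 0.07,"wx": 0,"wy": 0,"wz": 0,"claw": 5},
  {"x": 0,"y": 0,"z": 0.13,"wx": 0,"wy": 0,"wz": 0,"claw": 5},
])

```text
clock: 16.88
position: [0.5219, 0.004, 0.1632]
tool_rot: [3.14, -0.0, 1.33]
force: [-0.2, -0.0, 3.8]
grip_width: 0.0237
```

jog_arm([
  {"x": 0,"y": 0,"z": 0.07,"wx": 0,"wy": 0,"wz": 0,"claw": 5},
  {"x": 0,"y": 0,"z": 0.13,"wx": 0,"wy": 0,"wz": 0,"claw": 5},
])

```text
clock: 17.12
position: [0.5223, 0.004, 0.1623]
tool_rot: [3.139, -0.0, 1.33]
force: [-1.7, 0.1, 15.1]
grip_width: 0.024
```

It reached the stop: Fz is 15.1 N, about 17 N net. I'll check whether it holds steady.

```bash
python3 -c "
from h import *
for i in range(4): st(); bot.grab_frame('top')
st()
"
```

```text
t 17.12 pos [0.5223 0.004  0.1623] rpy [ 1.7987e+02 -2.0000e-02  7.6200e+01] F [-1.71  0.1  15.06] w 0.024
t 17.18 pos [0.5223 0.004  0.1624] rpy [ 1.7987e+02 -2.0000e-02  7.6210e+01] F [-0.74 -0.18 14.2 ] w 0.0237
t 17.23 pos [0.5223 0.0039 0.1624] rpy [ 1.7987e+02 -2.0000e-02  7.6200e+01] F [-1.78 -0.7  14.49] w 0.0238
t 17.27 pos [0.5223 0.0039 0.1624] rpy [ 1.7986e+02 -2.0000e-02  7.6200e+01] F [-1.83 -0.06 13.77] w 0.024
t 17.32 pos [0.5223 0.004  0.1625] rpy [ 1.7986e+02 -2.0000e-02  7.6200e+01] F [-0.99 -0.76 13.69] w 0.0238
```

It's steady at about 16 N net but creeping down. I'll add about 0.2 mm and hold for 0.9 s.

jog_arm([
  {"x": 0,"y": 0,"z": 0.08,"wx": 0,"wy": 0,"wz": 0,"claw": 5},
  {"x": 0,"y": 0,"z": 0.08,"wx": 0,"wy": 0,"wz": 0,"claw": 5},
  {"x": 0,"y": 0,"z": 0.08,"wx": 0,"wy": 0,"wz": 0,"claw": 5},
])

```text
clock: 17.7
position: [0.5226, 0.0039, 0.1623]
tool_rot: [3.138, -0.001, 1.33]
force: [-2.2, -0.6, 15.8]
grip_width: 0.024
```

```bash
python3 -c "
from h import *
for i in range(6): st(); bot.grab_frame('top')
st()
"
```

```text
t 17.70 pos [0.5226 0.0039 0.1623] rpy [ 1.7982e+02 -4.0000e-02  7.6200e+01] F [-2.21 -0.58 15.81] w 0.024
t 17.75 pos [0.5226 0.0039 0.1623] rpy [ 1.7981e+02 -4.0000e-02  7.6200e+01] F [-3.05  0.05 14.93] w 0.0239
t 17.80 pos [0.5226 0.0039 0.1623] rpy [ 1.7981e+02 -4.0000e-02  7.6200e+01] F [-2.54 -1.14 15.63] w 0.0233
t 17.85 pos [0.5226 0.0039 0.1623] rpy [ 1.7982e+02 -4.0000e-02  7.6200e+01] F [-2.04 -0.07 15.06] w 0.0237
t 17.90 pos [0.5226 0.0039 0.1623] rpy [ 1.7982e+02 -4.0000e-02  7.6200e+01] F [-2.35 -1.96 15.58] w 0.0237
t 17.95 pos [0.5226 0.0039 0.1623] rpy [ 1.7982e+02 -4.0000e-02  7.6200e+01] F [-1.84 -0.31 16.26] w 0.0241
t 18.00 pos [0.5226 0.0039 0.1623] rpy [ 1.7982e+02 -4.0000e-02  7.6200e+01] F [-2.28 -0.36 15.58] w 0.0239
```

Raw Fz is about 15.5 N and net about 17.3 N, both inside the band. Holding a bit longer.

```bash
python3 -c "
from h import *
F=[]
for i in range(10): F.append(bot.observe()['force'][2].round(2)); bot.grab_frame('top')
print(F)
f=bot.grab_frame('scene');crop(f,260,110,330,220,'s18',6,2)
w=bot.grab_frame('wrist');crop(w,200,120,360,280,'w18',4,1.1)
st();go(.588,-.1973,.26)
"
```

```text
[np.float64(15.58), np.float64(14.89), np.float64(16.37), np.float64(15.02), np.float64(15.21), np.float64(14.99), np.float64(16.32), np.float64(15.47), np.float64(16.03), np.float64(15.81)]
t 18.60 pos [0.5226 0.0039 0.1623] rpy [ 1.7981e+02 -4.0000e-02  7.6200e+01] F [-2.05 -0.54 16.13] w 0.0237
t 18.60 pos [0.5226 0.0039 0.1623] rpy [ 1.7981e+02 -4.0000e-02  7.6200e+01] F [-2.05 -0.54 16.13] w 0.0237
cm [-17.97  11.18  -9.75] deg [ 0.19 -0.04 -0.  ]
```

View pics/s18.png

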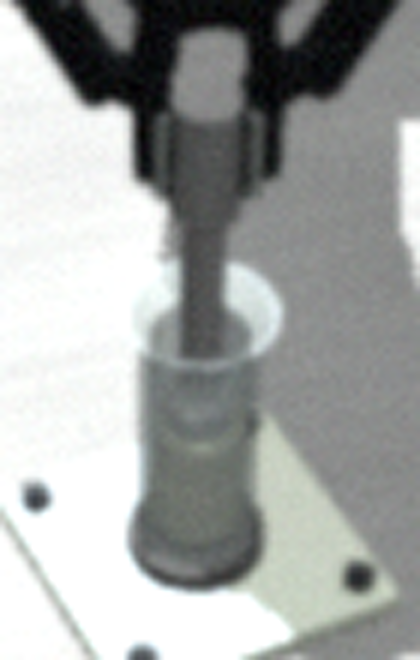

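View pics/w18.png

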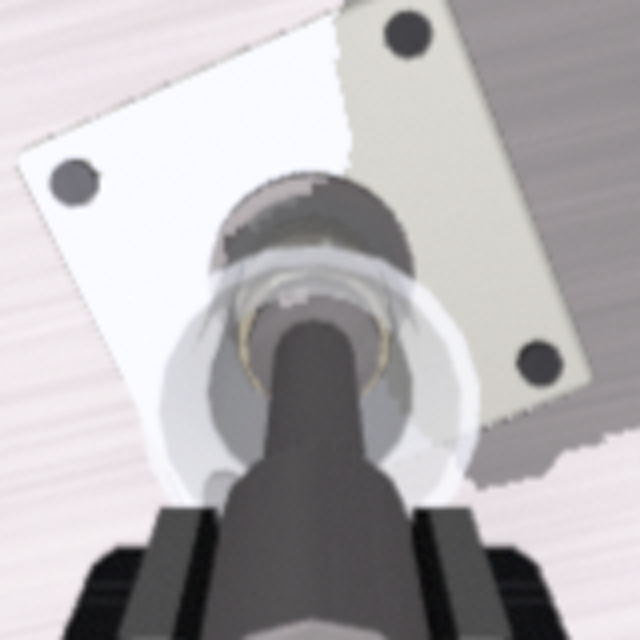

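It has bottomed out. The foot is about 55 mm below the mouth, inside the 50 to 66 mm range, and about 17 N net held for over 1 s. Withdrawing straight up and returning to the holder.

jog_arm([
  {"x": 0,"y": 0,"z": -1.5,"wx": 0.1,"wy": 0,"wz": 0,"claw": 5},
  {"x": 0,"y": 0,"z": -4.5,"wx": 0.2,"wy": 0,"wz": 0,"claw": 5},
  {"x": 0,"y": 0,"z": -8,"wx": 0.2,"wy": 0,"wz": 0,"claw": 5},
  {"x": 0,"y": 0,"z": -10,"wx": 0.2,"wy": 0,"wz": 0,"claw": 5},
  {"x": -3,"y": 1.9,"z": -10,"wx": 0.2,"wy": 0,"wz": 0,"claw": 5},
  {"x": -8,"y": 5,"z": -10,"wx": 0.2,"wy": 0,"wz": 0,"claw": 5},
  {"x": -13,"y": 8.1,"z": -10,"wx": 0.2,"wy": 0,"wz": 0,"claw": 5},
  {"x": -16.5,"y": 10.3,"z": -10,"wx": 0.2,"wy": 0,"wz": 0,"claw": 5},
  {"x": -18,"y": 11.2,"z": -10,"wx": 0.2,"wy": 0,"wz": 0,"claw": 5},
  {"x": -18,"y": 11.2,"z": -10,"wx": 0.2,"wy": 0,"wz": 0,"claw": 5},
])

```text
clock: 19.85
position: [0.5878, -0.1981, 0.2618]
tool_rot: [-3.14, -0.001, 1.329]
force: [-0.5, -0.7, -2.7]
grip_width: 0.0234
```

jog_arm([
  {"x": 0,"y": 0,"z": 3,"wx": 0,"wy": 0,"wz": 0,"claw": 5},
  {"x": 0,"y": 0,"z": 6,"wx": 0,"wy": 0,"wz": 0,"claw": 5},
  {"x": 0,"y": 0,"z": 9,"wx": 0,"wy": 0,"wz": 0,"claw": 5},
  {"x": 0,"y": 0,"z": 10,"wx": 0,"wy": 0,"wz": 0,"claw": 5},
  {"x": 0,"y": 0,"z": 10,"wx": 0,"wy": 0,"wz": 0,"claw": 5},
  {"x": 0,"y": 0,"z": 10,"wx": 0,"wy": 0,"wz": 0,"claw": 5},
])

```text
clock: 20.6
position: [0.5882, -0.1978, 0.163]
tool_rot: [3.142, -0.001, 1.329]
force: [-0.3, 0.8, -1.4]
grip_width: 0.0239
```

```bash
python3 -c "
from h import *
go(.588,-.1973,.0905)
w=bot.grab_frame('wrist');crop(w,120,120,440,420,'w19',2,1.2)
f=bot.grab_frame('scene');crop(f,160,100,340,240,'s19',4,2)
t=bot.grab_frame('top');crop(t,200,160,400,310,'t19',4,2)
"
```

```text
t 20.60 pos [ 0.5882 -0.1978  0.163 ] rpy [ 1.800e+02 -4.000e-02  7.615e+01] F [-0.33  0.85 -1.36] w 0.0239
cm [ 0.04 -0.04  7.25] deg [ 0.   -0.04 -0.  ]
```

View pics/w19.png

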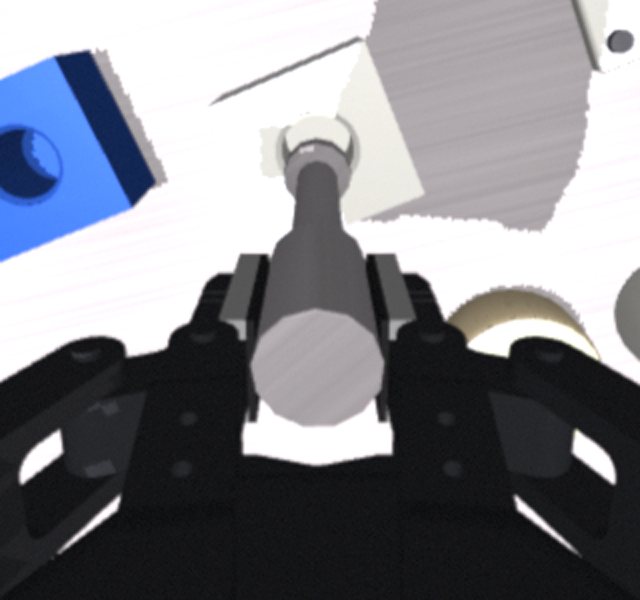

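View pics/s19.png

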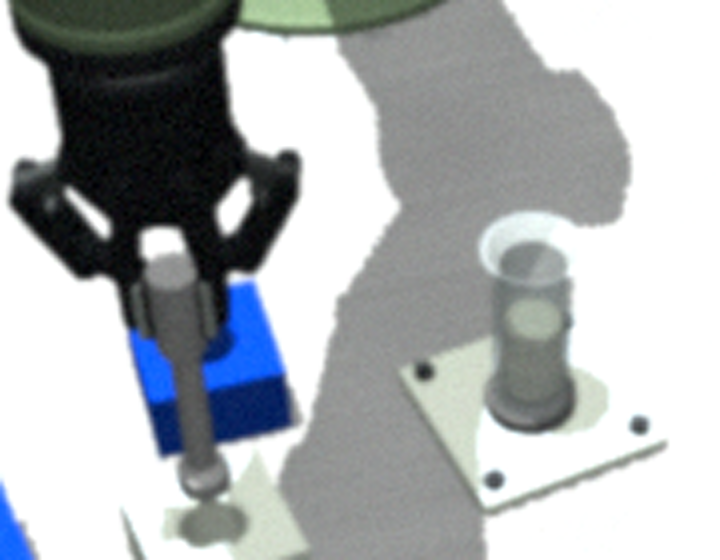

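The loose tablet's top shows deep in the tube, and the rod is lined up with the hole (foot and hole both at about 317). Lowering.

jog_arm([
  {"x": 0.04,"y": -0.03,"z": 1.5,"wx": 0,"wy": 0,"wz": 0,"claw": 5},
  {"x": 0.04,"y": -0.03,"z": 3,"wx": 0,"wy": 0,"wz": 0,"claw": 5},
  {"x": 0.04,"y": -0.03,"z": 4.5,"wx": 0,"wy": 0,"wz": 0,"claw": 5},
  {"x": 0.04,"y": -0.03,"z": 5.7,"wx": 0,"wy": 0,"wz": 0,"claw": 5},
  {"x": 0.04,"y": -0.03,"z": 6.5,"wx": 0,"wy": 0,"wz": 0,"claw": 5},
  {"x": 0.04,"y": -0.03,"z": 6.9,"wx": 0,"wy": 0,"wz": 0,"claw": 5},
  {"x": 0.04,"y": -0.03,"z": 7.0,"wx": 0,"wy": 0,"wz": 0,"claw": 5},
  {"x": 0.04,"y": -0.03,"z": 7.0,"wx": 0,"wy": 0,"wz": 0,"claw": 5},
])

```text
clock: 21.75
position: [0.588, -0.1976, 0.093]
tool_rot: [3.141, -0.001, 1.329]
force: [0.6, 0.1, -1.6]
grip_width: 0.0238
```

jog_arm([
  {"x": 0,"y": 0,"z": 0.1,"wx": 0,"wy": 0,"wz": 0,"claw": 5},
  {"x": 0,"y": 0,"z": 0.2,"wx": 0,"wy": 0,"wz": 0,"claw": 5},
  {"x": 0,"y": 0,"z": 0.2,"wx": 0,"wy": 0,"wz": 0,"claw": 5},
])

```text
clock: 22.12
position: [0.588, -0.1976, 0.091]
tool_rot: [3.141, -0.001, 1.329]
force: [-0.2, 0.2, -1.7]
grip_width: 0.0237
```

jog_arm([
  {"x": 0,"y": 0,"z": 0.07,"wx": 0,"wy": 0,"wz": 0,"claw": 5},
  {"x": 0,"y": 0,"z": 0.13,"wx": 0,"wy": 0,"wz": 0,"claw": 5},
  {"x": 0,"y": 0,"z": 0.13,"wx": 0,"wy": 0,"wz": 0,"claw": 5},
])

```text
clock: 22.5
position: [0.5883, -0.1977, 0.0901]
tool_rot: [3.141, -0.001, 1.329]
force: [-1.6, 0.9, 5.4]
grip_width: 0.0237
```

The foot is on the floor at TCP 0.0901, the same as at pick-up, so the rod didn't slip. Releasing and backing off upward.

jog_arm([
  {"x": 0,"y": 0,"z": -0.05,"wx": 0,"wy": 0,"wz": 0,"claw": 5},
  {"x": 0,"y": 0,"z": -0.05,"wx": 0,"wy": 0,"wz": 0,"claw": 35},
  {"x": 0,"y": 0,"z": -0.05,"wx": 0,"wy": 0,"wz": 0,"claw": 50},
  {"x": 0,"y": 0,"z": -0.05,"wx": 0,"wy": 0,"wz": 0,"claw": 70},
  {"x": 0,"y": 0,"z": -0.05,"wx": 0,"wy": 0,"wz": 0,"claw": 80},
  {"x": 0,"y": 0,"z": -2,"wx": 0,"wy": 0,"wz": 0,"claw": 90},
  {"x": 0,"y": 0,"z": -6,"wx": 0,"wy": 0,"wz": 0,"claw": 100},
  {"x": 0,"y": 0,"z": -11,"wx": 0,"wy": 0,"wz": 0,"claw": 100},
  {"x": 0,"y": 0,"z": -14,"wx": 0,"wy": 0,"wz": 0,"claw": 100},
  {"x": 0,"y": 0,"z": -14,"wx": 0,"wy": 0,"wz": 0,"claw": 100},
])

```text
clock: 23.75
position: [0.5891, -0.1981, 0.2324]
tool_rot: [3.137, -0.001, 1.329]
force: [0.2, 0.4, -0.5]
grip_width: 0.0851
```

jog_arm([
  {"x": 0,"y": -3,"z": 0,"wx": 0,"wy": 0,"wz": 0,"claw": 100},
  {"x": 0,"y": -6,"z": 0,"wx": 0,"wy": 0,"wz": 0,"claw": 100},
  {"x": 0,"y": -8,"z": 0,"wx": 0,"wy": 0,"wz": 0,"claw": 100},
  {"x": 0,"y": -8,"z": 0,"wx": 0,"wy": 0,"wz": 0,"claw": 100},
  {"x": 0,"y": -8,"z": 0,"wx": 0,"wy": 0,"wz": 0,"claw": 100},
])

```text
clock: 24.38
position: [0.5118, -0.1789, 0.2316]
tool_rot: [3.137, -0.001, 1.329]
force: [-0.4, 0.5, 0.4]
grip_width: 0.0854
```

```bash
python3 -c "
from h import *
st()
f=bot.grab_frame('scene');crop(f,130,120,450,320,'s20',2.4,2)
t=bot.grab_frame('top');crop(t,60,90,400,320,'t20',2,2)
w=bot.grab_frame('wrist');crop(w,0,0,560,420,'w20',1,1.2)
"
```

```text
t 24.38 pos [ 0.5118 -0.1789  0.2316] rpy [ 1.7974e+02 -4.0000e-02  7.6130e+01] F [-0.44  0.54  0.41] w 0.0854
```

View pics/s20.png

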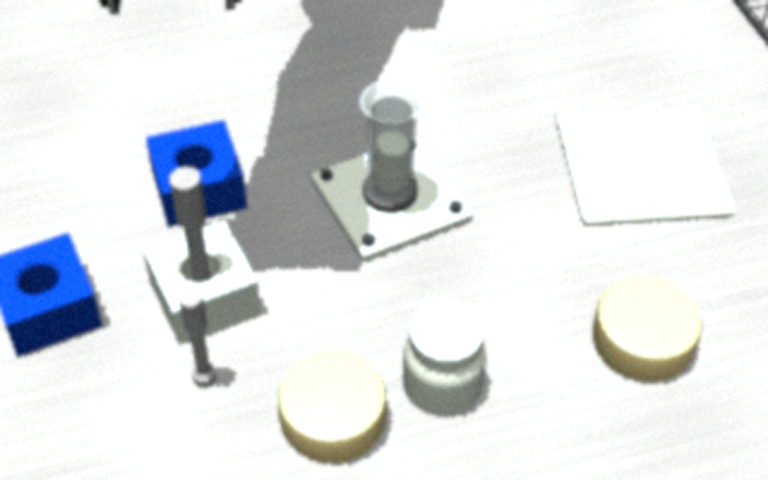

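View pics/t20.png

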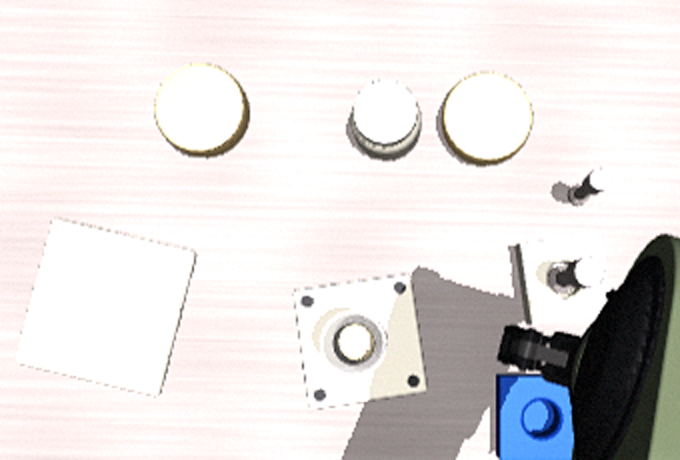

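View pics/w20.png

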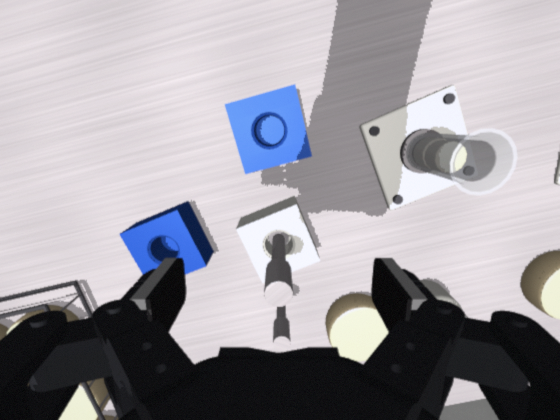

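The rod stands upright in the white holder, with its top at about (186,180) in the scene crop. Both tablets are deep in the tube at (392,145). Jar, cheeses and look-alikes are where they were, and the gripper touches nothing. Handing in.

```bash
python3 -c "
from workcell import bot
print(bot.job_done())"
```

```text
the job is handed in; nothing more can be done
None
```

The job is done and handed in at about 24.5 s. I dropped the tablet into the tube, pushed both tablets down to the stop with the rod, stood the rod back in the white holder and let go.

- **Final push:** about 17 N net (15.5 N raw plus about 1.8 N for the rod's weight), held for about 1.1 s. Single raw readings ranged from 14.9 to 16.4 N. The rod's foot stopped about 55 mm below the mouth, inside the expected 50–66 mm.
- **Crush limit:** the highest reading I saw was 16.4 N raw, about 18 N net, against the 35 N limit. The force was only read at intervals.
- **Last pictures:** the rod stands upright in its holder. The jar, both cheeses and the look-alikes appear unmoved by eye; I did not re-measure their positions. The gripper was open and clear of everything.
- **One disagreement:** the cameras showed the true finger ends about 35 mm above the reported tool point. I set the grasp heights from the pictures instead, and both grasps held.
- **Other notes:** my first move call was refused for missing keys and moved nothing. The rod touched the holder floor at the same tool height as at pick-up, so it did not slip in the grip.

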